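Load the kiln shelf

TASK

Load the kiln shelf for firing (front and left as seen from the robot): stand the two posts that are as tall as the one already on the shelf in its two back corners, one in each, and stand the jar in the middle of the shelf with its lid on, seated. Lay the cone pack on the shelf's front edge to the left of the front post, clear of it, its row of cones along the edge. Set the brittle clay (jar, lid, cones) down gently, and leave the front post, the pinch pot and the posts of other heights where they stand.

Things in the scene. Friction and masses are not known exactly. Their poses are not given: they have to be found in the camera images.
- shelf: the kiln shelf: flat buff slab with white wash, 240 mm deep (its x, pointing away from the robot to the back edge) by 300 mm wide (its y, to the left), 15 mm thick, on cream firebricks in a steel frame (270 x 330 mm). Origin: centre of its top face, 59 mm above the table. Fixed, left or right of the middle, turned up to 0.2 rad. The front edge is the one nearest the robot.
- post_front: kiln post of buff fireclay, 75 mm high, 32 x 32 mm square with a 14 mm bore down its middle. Origin: centre of its underside, z up, x and y square to its sides. Already stands on the shelf by the middle of the front edge (centre about 30 mm in from it). Loose.
- post_a: kiln post of buff fireclay, 75 mm high, 32 x 32 mm square with a 14 mm bore down its middle. Origin: centre of its underside, z up, x and y square to its sides. Stands in the row of four posts at the back of the ware board (plywood, 240 x 330 mm, top 16 mm above the table), in any place of the row. Loose, 0.12 kg.
- post_b: kiln post of buff fireclay, 75 mm high, 32 x 32 mm square with a 14 mm bore down its middle. Origin: centre of its underside, z up, x and y square to its sides. Just like post_a; also in the row of four on the ware board.
- post_tall: kiln post of buff fireclay, 100 mm high, 32 x 32 mm square with a 14 mm bore down its middle. Origin: centre of its underside, z up, x and y square to its sides. In the same row; not wanted.
- post_short: kiln post of buff fireclay, 50 mm high, 32 x 32 mm square with a 14 mm bore down its middle. Origin: centre of its underside, z up, x and y square to its sides. In the same row; not wanted.
- jar: small round open jar of grey dry clay, 44 mm high, 64 mm in diameter between 12 and 36 mm above its foot, foot 50 mm, rim 60 mm outside, mouth 48 mm inside; 0.16 kg. Stands at the front of the ware board. Origin: centre of its underside, z up.
- lid: the jar's lid, grey dry clay, 0.06 kg: a 40 mm plug 6 mm deep, above it a 62 mm disc (6 to 12 mm above the origin), then an upright knob 20 to 22 mm in diameter, 12 to 31 mm above the origin. Origin: centre of the plug's underside, z up; seated on the jar's rim it lies 38 mm above the jar's origin. Stands on its plug at the front of the ware board.
- cones: cone pack: a terracotta-coloured clay strip 26 mm (x) by 80 mm (y), 18 mm high, with a row along y of three slim pale cones that reach 64 mm above the underside and lean 8 degrees along the row. Origin: centre of the strip's underside, z up. At the front of the ware board, its row across the robot's view (turned up to 0.5 rad); 0.09 kg.
- pinch_pot: small round open pot of reddish clay, 58 mm in diameter, 40 mm high, already on the shelf to the right of the front post. Loose. Origin: centre of its underside.
There are look-alikes about, which are no part of the job. What is shaped like the post_tall but pink is not meant. Leave any turquoise look-alike of the lid alone.

How it is judged:
At the end, for the whole second after the job is handed in: 75 mm posts in the back corners (centres 11-45 mm in from both edges), jar central within 15 mm, lid seated within 6 mm, cone pack 8-55 mm in from the front and 35-100 mm from the left edge, within 0.2 rad, clear of the front post; all upright, at rest, released; the rest within 15 mm of its start (((x of post_a in the frame of shelf between 0.075 and 0.109 m and y of post_a in the frame of shelf between 0.105 and 0.139 m and z of post_a in the frame of shelf between -0.004 and 0.004 m and x of post_b in the frame of shelf between 0.075 and 0.109 m and y of post_b in the frame of shelf between -0.139 and -0.105 m and z of post_b in the frame of shelf between -0.004 and 0.004 m) or (x of post_a in the frame of shelf between 0.075 and 0.109 m and y of post_a in the frame of shelf between -0.139 and -0.105 m and z of post_a in the frame of shelf between -0.004 and 0.004 m and x of post_b in the frame of shelf between 0.075 and 0.109 m and y of post_b in the frame of shelf between 0.105 and 0.139 m and z of post_b in the frame of shelf between -0.004 and 0.004 m)) and x of jar in the frame of shelf between -0.015 and 0.015 m and y of jar in the frame of shelf between -0.015 and 0.015 m and z of jar in the frame of shelf between -0.004 and 0.004 m and horizontal distance between lid and jar below 0.006 m and z of lid in the frame of jar between 0.035 and 0.041 m and x of cones in the frame of shelf between -0.112 and -0.065 m and y of cones in the frame of shelf between 0.05 and 0.115 m and z of cones in the frame of shelf between -0.004 and 0.004 m and angle between the y axis of cones and the y axis of shelf, either way round below 0.2 rad and horizontal distance between cones and post_front above 0.057 m and angle between each of post_a, post_b, jar, lid, cones, post_front, post_tall, post_short, pinch_pot's own z axis and vertical below 0.09 rad and linear speed of each of post_a, post_b, jar, lid, cones below 0.02 m/s and distance of each of post_front, post_tall, post_short, pinch_pot from where it was at the start of the episode below 0.015 m); the robot touches nothing.
It fails at once if a post that is not wanted, the front post or the pinch pot is moved by more than 30 mm or tipped (distance of any of post_front, post_tall, post_short, pinch_pot from where it was at the start of the episode above 0.03 m or angle between any of post_front, post_tall, post_short, pinch_pot's own z axis and vertical above 0.5 rad).
It fails at once if the jar, the lid or the cone pack is let fall (faster than 0.7 m/s while out of the fingers: a drop of 25 mm) ((contact force between the fingers and jar below 0.1 N and linear speed of jar above 0.7 m/s) or (contact force between the fingers and lid below 0.1 N and linear speed of lid above 0.7 m/s) or (contact force between the fingers and cones below 0.1 N and linear speed of cones above 0.7 m/s)).
It also fails if it takes over 118 s, if anything falls off the work surface, if the arm or the gripper's body presses on something with over 40 N, if the wrist force passes 120 N, or if a joint passes its speed limit or range.

ROBOT

A 7-joint arm with a two-finger parallel gripper is mounted at the origin on the work surface. World frame = base frame: x ahead of the robot, y to its left, z up, the work surface at z = 0. Lengths are in m, angles in rad, forces in N, time in s.
With the tool pointing down it reaches from about 0.4 to 0.875 m from the base axis. Payload 19.3 kg.
Tool frame: the origin (TCP) lies on the centre line of the jaws, within the pads' length; the fingertips stand 25 mm ahead of it and the grasp point (between the pads) lies 6 mm ahead of it (tips_ahead is the distance from the TCP to the fingertips, in m); z points along the fingers, y is the direction in which the jaws open and shut (so a half turn about z gives the same grasp; the last joint's range is limited). The gripper opens to 85 mm and grips with 20 to 120 N. Pads are 22 mm wide; open, the fingers measure 114 mm over their backs; the gripper's body (76 mm by 85 mm) begins 54 mm behind the grasp point. The pads swing forward as they close: fully open they stand 13 mm farther back than shut.
Start: joints at [-0.07, 0.521, -0.036, 1.599, 0.021, 1.021, -0.113], TCP at [0.625, -0, 0.256] pointing down, gripper open.
Joint ranges: [-2.91, 2.91], [-0.3, 2.13], [-1.5, 1.42], [0.17, 2.43], [-1.26, 4.41], [0.16, 1.93], [-2.52, 2.52]. Speed limits (rad/s): [1.89, 1.89, 2.39, 2.39, 3.01, 3.01, 3.01].

INTERFACE

Orientations are given as [roll, pitch, yaw] about the fixed x, y, z axes, in that order (R = Rz(yaw) Ry(pitch) Rx(roll)).
In Python, from workcell import observe, grab_frame, job_done, outline_of, tips_ahead gives the robot as it stands. The module is installed in compiled form; this text tells all that it offers.
- The arm moves only by the tool move_arm, never from a script. Its argument "motion" is a list of rows, each a list of 2 entries, a list of its own where there are three numbers: the shift along the world's x, y, z in mm, then the turn, a rotation vector about the world's x, y, z in rad. A call has 1 to 12 rows; each row is the pose to reach, as a shift and turn from the pose commanded when the call began; what a row does not reach only later rows make up. A row lasts 1/8 s, in which the tool goes at most 62.5 mm and 10.7 degrees, less where a joint would pass 70% of its speed; a pose out of reach is approached as far as the arm can. A call with a gripper value outside its range is refused whole. "jaw" is the finger opening in mm, from 0 to 85.4, set as the call begins (left out, the last holds). The fingers move at their own pace and stop on an object; "grip_force" is the grip in N (left out, the last holds). Time passes only in rows, so rows that repeat a pose let the fingers close. It gives the time, the measured TCP pose, the force and the opening at its end, in the units of the state.
- observe(): the state, without advancing time (a new reading comes with each control period).
- grab_frame(name): name is "scene" or "side" or "wrist"; returns a dict with "frame" (400x640x3 uint8, red, green, blue), "fx", "fy", "cx", "cy" (pixels), "T" (4x4, takes a point from camera to world coordinates); the wrist camera has in their place "mount" (4x4, takes a point from camera to tool coordinates, whose origin is the TCP and whose axes are the flange's). Camera axes: x right, y down, z forward; pixel columns grow to the right and rows downward; lengths in m; the calibration is good to about 2 mm. A picture is of the moment at which its call begins: read the wrist's pose just before it. There is no depth.
- job_done(): hands the job in, once; it reports no verdict.
Trained networks look in the newest picture that a camera, given by its name, has taken for a name from the list of things; names that differ only in an ending like _2 or _b are one class to them, and where a whole thing is asked for, a point or a joint stands for the part that bears it (a point fixed in the world has none). Each returns a list of dicts, best first, with "score" (0 to 1); they miss things now and then, are a little off and sometimes report something else, mostly with a low value. They report only what shows in the picture. A call takes as long as a camera call. They do not tell look-alikes from the thing itself.
- outline_of(label, camera): "pixels" (400x640 bool, what is visible of it) and "pixel" ([column, row] in pixels, amid what is visible of it).
The state is a dict: "clock": time; "qpos": joint angles; "qd": joint speeds; "joint_efforts": joint torques, N m; "position": TCP position; "tool_rot": TCP orientation; "force": force on the tool from outside, world axes, zero at the start; "moment": the same for the moment, N m; "grip_width": finger opening in m.
Only numpy, scipy, OpenCV 4.12 (cv2) and the standard library are available. Lean on these libraries where they do the work, as an engineer would, in place of code of your own. Each camera call takes 0.05 s, during which the arm holds its last target.

## Working session

There is one attempt and no reset: what is moved stays moved. The work goes in short steps, Python scripts to look and compute and a tool call to move; the robot and the scene stay as the last step left them, time stands still between calls to the robot, and variables do not carry over. Pictures are saved under pics/ and viewed, and the job is handed in when it is done.

Besides the shell and the picture viewer there is one more tool, called as name(argument=value, ...), one argument or row to a line, values as JSON. move_arm: Moves the arm, as the interface text tells. Its arguments: {"type":"object","properties":{"motion":{"type":"array"},"jaw":{"type":"number"},"grip_force":{"type":"number"}},"required":["motion"]}

```bash
mkdir -p pics; ls; python3 - <<'E'
from workcell import *
import cv2,numpy as np
s=observe();print({k:np.round(v,3).tolist() for k,v in s.items()})
print(tips_ahead if not callable(tips_ahead) else tips_ahead())
for n in ["scene","side","wrist"]:
    g=grab_frame(n);cv2.imwrite(f"pics/{n}0.png",g["frame"][:,:,::-1])
    print(n,g["fx"],g["cx"],g["cy"],np.round(g.get("T",g.get("mount")),4).tolist())
E
```

```text
pics
{'clock': 0.0, 'qpos': [-0.07, 0.522, -0.036, 1.6, 0.021, 1.021, -0.113], 'qd': [0.0, -0.001, -0.001, -0.001, -0.001, 0.001, 0.0], 'joint_efforts': [-0.004, -92.711, 1.978, -36.993, 0.018, 0.008, -0.0], 'position': [0.625, -0.0, 0.256], 'tool_rot': [-3.14, 0.0, 1.571], 'force': [-0.33, -0.682, 0.666], 'moment': [-0.033, -0.006, -0.037], 'grip_width': 0.085}
0.025
scene 369.02296423980494 324.4504254109842 199.31184183228473 [[0.5524, 0.6826, -0.4784, 0.9752], [0.8335, -0.4559, 0.312, -0.2924], [-0.0051, -0.5711, -0.8208, 0.8476], [0.0, 0.0, 0.0, 1.0]]
side 497.87960857042333 325.0031388443965 200.26275177119584 [[0.8471, -0.34, 0.4085, 0.0967], [-0.5314, -0.5523, 0.6423, -0.6267], [0.0072, -0.7611, -0.6485, 0.7287], [0.0, 0.0, 0.0, 1.0]]
wrist 347.3122938427399 315.57129472060825 195.75944407607858 [[0.0006, -0.9625, -0.2713, 0.0689], [1.0, 0.0006, 0.0004, -0.0006], [-0.0002, -0.2713, 0.9625, -0.1181], [0.0, 0.0, 0.0, 1.0]]
```

View pics/scene0.png

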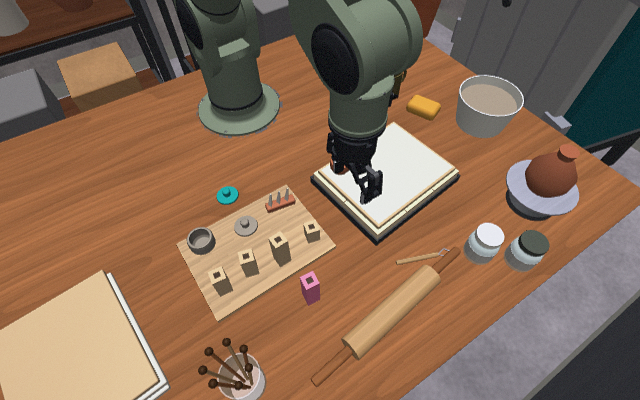

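View pics/side0.png

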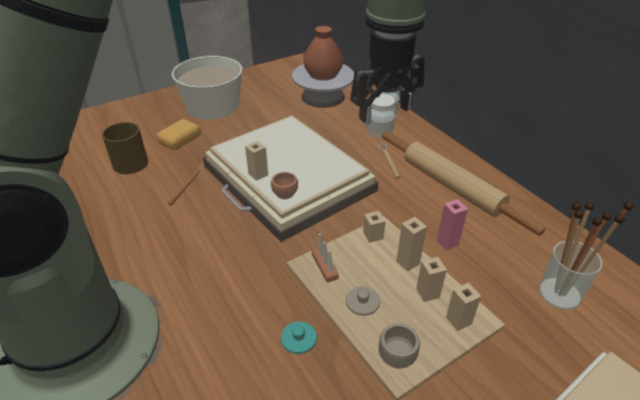

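View pics/wrist0.png

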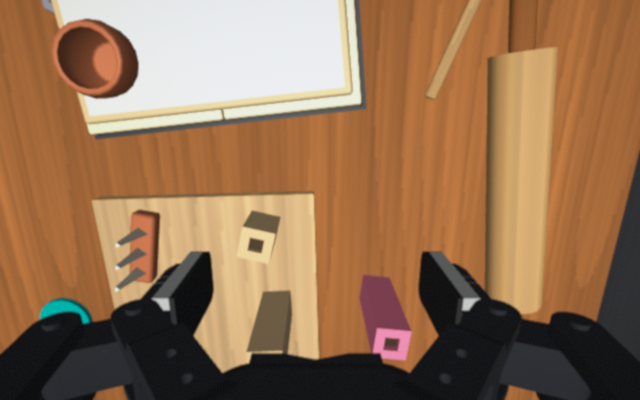

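```bash
cat > h.py <<'E'
from workcell import *
import cv2,numpy as np,pickle
from scipy.optimize import minimize
from scipy.spatial.transform import Rotation as R
def proj(P,g):
    T=g["T"];p=(np.asarray(P)-T[:3,3])@T[:3,:3]
    return np.c_[g["fx"]*p[:,0]/p[:,2]+g["cx"],g["fy"]*p[:,1]/p[:,2]+g["cy"]]
def ray(px,g,z):
    d=g["T"][:3,:3]@np.array([(px[0]-g["cx"])/g["fx"],(px[1]-g["cy"])/g["fy"],1]);o=g["T"][:3,3]
    return o+d*(z-o[2])/d[2]
def wristT(g,s):
    T=np.eye(4);T[:3,:3]=R.from_euler("xyz",s["tool_rot"]).as_matrix();T[:3,3]=s["position"]
    g["T"]=T@g["mount"];return g
def box(a,b,h): return [np.array([[x,y,z] for x in(-a/2,a/2) for y in(-b/2,b/2) for z in(0,h)])]
def cyl(*st):
    t=np.linspace(0,2*np.pi,40,endpoint=False);out=[]
    for r0,z0,r1,z1 in st: out.append(np.r_[np.c_[r0*np.cos(t),r0*np.sin(t),0*t+z0],np.c_[r1*np.cos(t),r1*np.sin(t),0*t+z1]])
    return out
M={"post":box(.032,.032,.075),"tall":box(.032,.032,.1),"short":box(.032,.032,.05),"shelf":[box(.24,.3,.015)[0]-[0,0,.015]],
"jar":cyl((.025,0,.032,.012),(.032,.012,.032,.036),(.032,.036,.030,.044)),
"lid":cyl((.020,0,.020,.006),(.031,.006,.031,.012),(.010,.012,.011,.031)),
"strip":box(.026,.08,.018),"pot":cyl((.024,0,.029,.02),(.029,.02,.029,.04))}
def sil(parts,p,z,g,S=4):
    c,s=np.cos(p[2]),np.sin(p[2]);Rz=np.array([[c,-s,0],[s,c,0],[0,0,1]])
    m=np.zeros((400*S,640*S),np.uint8)
    for q in parts:
        uv=proj(q@Rz.T+[p[0],p[1],z],g)
        h=cv2.convexHull(uv.astype(np.float32))[:,0]
        cv2.fillConvexPoly(m,np.round((h+.5)*S).astype(np.int32),1)
    return cv2.resize(m.astype(np.float32),(640,400),interpolation=cv2.INTER_AREA)
def fit(parts,z,obs,p0,yaw=True):
    """obs: list of (mask,g)"""
    def f(v):
        p=[p0[0]+v[0]*.01,p0[1]+v[1]*.01,p0[2]+(v[2]*.1 if yaw else 0)]
        c=0
        for m,g in obs:
            a=sil(parts,p,z,g);c+=1-np.minimum(a,m).sum()/np.maximum(a,m).sum()
        return c/len(obs)
    n=3 if yaw else 2
    best=None
    for y0 in ([-2.,0,2.] if yaw else [0]):
        x0=np.zeros(n); 
        if yaw:x0[2]=y0
        sim=np.vstack([x0]+[x0+np.eye(n)[i] for i in range(n)])
        r=minimize(f,x0,method="Nelder-Mead",options=dict(initial_simplex=sim,xatol=.01,fatol=1e-4,maxiter=150))
        if best is None or r.fun<best.fun:best=r
    v=best.x
    return np.array([p0[0]+v[0]*.01,p0[1]+v[1]*.01,p0[2]+(v[2]*.1 if yaw else 0)]),best.fun
E
python3 - <<'E'
from h import *
D={}
for cam in ["scene","side"]:
    g=grab_frame(cam);D[cam]=(g,{})
    for l in ["shelf","post_front","post_a","post_tall","post_short","jar","lid","cones","pinch_pot"]:
        o=outline_of(l,cam);D[cam][1][l]=o
        for e in o: print(cam,l,round(e["score"],2),np.round(e["pixel"]).tolist(),int(e["pixels"].sum()),
              np.round(ray(e["pixel"],g,.04),3)[:2].tolist())
pickle.dump(D,open("d0.pkl","wb"));print(observe()["clock"])
E
```

```text
scene shelf 0.69 [387.0, 184.0] 8069 [0.558, 0.186]
scene shelf 0.63 [202.0, 239.0] 641 [0.436, -0.306]
scene post_a 0.94 [248.0, 261.0] 357 [0.552, -0.238]
scene post_a 0.83 [222.0, 280.0] 456 [0.564, -0.308]
scene post_tall 0.7 [280.0, 250.0] 495 [0.569, -0.157]
scene post_tall 0.59 [311.0, 288.0] 472 [0.694, -0.148]
scene post_short 0.53 [315.0, 234.0] 309 [0.579, -0.063]
scene jar 0.61 [199.0, 237.0] 592 [0.427, -0.309]
scene lid 0.79 [246.0, 225.0] 394 [0.46, -0.196]
scene lid 0.52 [226.0, 195.0] 318 [0.345, -0.199]
scene cones 0.58 [279.0, 201.0] 328 [0.443, -0.089]
scene pinch_pot 0.64 [340.0, 168.0] 109 [0.441, 0.111]
side shelf 0.76 [292.0, 175.0] 11284 [0.515, 0.17]
side shelf 0.64 [260.0, 159.0] 718 [0.479, 0.263]
side post_front 0.76 [256.0, 162.0] 749 [0.465, 0.256]
side post_a 0.73 [431.0, 278.0] 978 [0.578, -0.229]
side post_a 0.67 [466.0, 306.0] 1149 [0.588, -0.308]
side post_tall 0.95 [411.0, 247.0] 1147 [0.598, -0.149]
side post_tall 0.83 [451.0, 224.0] 1105 [0.707, -0.142]
side post_short 0.73 [377.0, 228.0] 598 [0.574, -0.071]
side jar 0.56 [399.0, 347.0] 1506 [0.439, -0.311]
side lid 0.88 [300.0, 337.0] 934 [0.316, -0.213]
side lid 0.67 [365.0, 303.0] 846 [0.444, -0.212]
side lid 0.18 [287.0, 184.0] 617 [0.488, 0.147]
side cones 0.75 [324.0, 263.0] 674 [0.433, -0.097]
side pinch_pot 0.85 [286.0, 183.0] 598 [0.489, 0.152]
1.15
```

```bash
cat > fit0.py <<'E'
from h import *
D=pickle.load(open("d0.pkl","rb"))
def nearest(l,xy,cam,z):
    g,o=D[cam];return min(o[l],key=lambda e:np.hypot(*(ray(e["pixel"],g,z)[:2]-xy)))["pixels"].astype(np.float32)
W=.016;S=.059
jobs=[("p1","post_a","post",W,(.565,-.235),.04,1),("p2","post_a","post",W,(.575,-.308),.04,1),("tall","post_tall","tall",W,(.585,-.153),.06,1),
("short","post_short","short",W,(.577,-.067),.04,1),("jar","jar","jar",W,(.435,-.31),.04,0),("lid","lid","lid",W,(.452,-.204),.03,0),
("front","post_front","post",S,(.465,.23),.1,1),("pot","pinch_pot","pot",S,(.47,.14),.08,0)]
res={}
ov={c:D[c][0]["frame"][:,:,::-1].copy() for c in("scene","side")}
for n,l,m,z,xy,zz,yw in jobs:
    out=[]
    obs={c:(nearest(l,xy,c,zz),D[c][0]) for c in("scene","side") if D[c][1][l] and not(n in("front","pot") and c=="scene")}
    sets=[list(obs.values())]+([[v] for v in obs.values()] if len(obs)>1 else [])
    for ss in sets: out.append(fit(M[m],z,ss,(*xy,0),yw))
    res[n]=out[0][0]
    print(n,[(np.round(a,4).tolist(),round(b,3)) for a,b in out])
    for c in ov:
        a=sil(M[m],out[0][0],z,D[c][0]);cs,_=cv2.findContours((a>.5).astype(np.uint8),0,1);cv2.drawContours(ov[c],cs,-1,(0,0,255),1)
pickle.dump(res,open("r0.pkl","wb"))
for c in ov:
    o=ov[c];cc={"scene":(170,170,170,140),"side":(250,210,250,180)}[c];o=o[cc[1]:cc[1]+cc[3],cc[0]:cc[0]+cc[2]]
    cv2.imwrite(f"pics/ov0_{c}.png",cv2.resize(o,None,fx=3,fy=3,interpolation=2))
    m=D[c][1]["shelf"][0]["pixels"];b=D[c][0]["frame"][:,:,::-1].copy();cs,_=cv2.findContours(m.astype(np.uint8),0,1);cv2.drawContours(b,cs,-1,(0,0,255),1)
    cc={"scene":(300,110,170,140),"side":(190,100,210,140)}[c]
    cv2.imwrite(f"pics/sh0_{c}.png",cv2.resize(b[cc[1]:cc[1]+cc[3],cc[0]:cc[0]+cc[2]],None,fx=3,fy=3,interpolation=2))
E
python3 fit0.py
```

```text
p1 [([0.5668, -0.2386, -0.2095], np.float64(0.092)), ([0.5647, -0.2381, -0.1502], np.float64(0.115)), ([0.5666, -0.2388, -0.2849], np.float64(0.046))]
p2 [([0.5717, -0.3127, -0.0967], np.float64(0.052)), ([0.5711, -0.313, -0.1075], np.float64(0.056)), ([0.5726, -0.312, -0.1142], np.float64(0.032))]
tall [([0.5821, -0.1624, 0.0151], np.float64(0.061)), ([0.5815, -0.1631, -0.0328], np.float64(0.076)), ([0.5834, -0.1608, 0.028], np.float64(0.033))]
short [([0.5687, -0.0673, -0.2028], np.float64(0.073)), ([0.5681, -0.067, -0.2477], np.float64(0.056)), ([0.5704, -0.0664, -0.2224], np.float64(0.058))]
jar [([0.4399, -0.3084, 0.0], np.float64(0.065)), ([0.4378, -0.3077, 0.0], np.float64(0.079)), ([0.4405, -0.3086, 0.0], np.float64(0.033))]
lid [([0.4518, -0.1961, 0.0], np.float64(0.072)), ([0.4499, -0.1961, 0.0], np.float64(0.075)), ([0.4524, -0.1958, 0.0], np.float64(0.044))]
front [([0.4385, 0.1871, 0.2297], np.float64(0.055))]
pot [([0.4591, 0.1043, 0.0], np.float64(0.184))]
```

View pics/ov0_side.png

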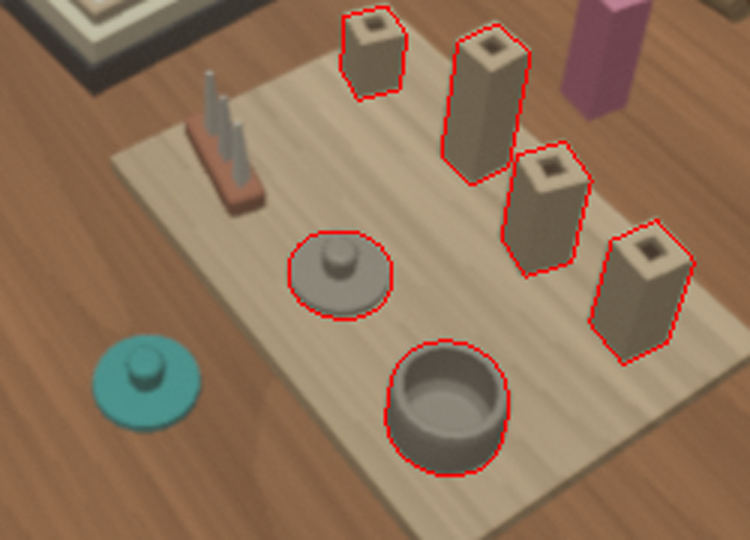

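View pics/ov0_scene.png

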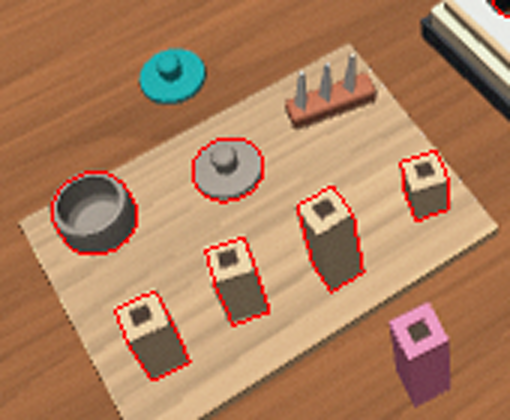

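View pics/sh0_side.png

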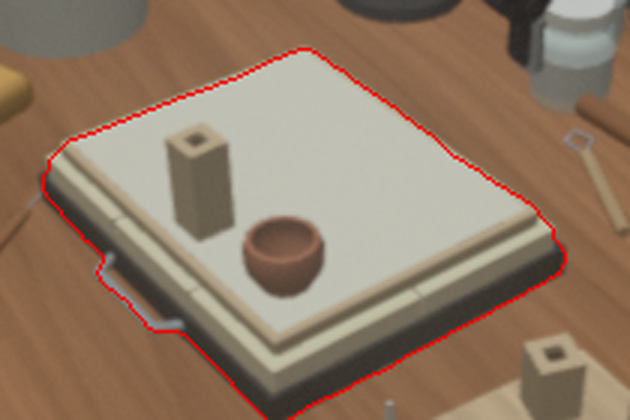

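```bash
python3 - <<'E'
from h import *
D=pickle.load(open("d0.pkl","rb"))
g=D["side"][0];k=proj
for px in [(291.7,116),(211.7,148.3),(369,171),(281.7,213)]: print(np.round(ray(px,g,.059),4))
# white/buff segmentation
f=g["frame"];hsv=cv2.cvtColor(f,cv2.COLOR_RGB2HSV)
for p in [(300,150),(283,213),(283,217),(283,228),(330,190),(331,194),(331,197)]: print(p,f[p[1],p[0]],hsv[p[1],p[0]])
E
```

```text
[0.6237 0.3662 0.059 ]
[0.3914 0.3365 0.059 ]
[0.6555 0.0703 0.059 ]
[0.4233 0.0487 0.059 ]
(300, 150) [192 192 180] [ 30  16 192]
(283, 213) [148 134 110] [ 19  65 148]
(283, 217) [122 114  94] [ 21  59 122]
(283, 228) [115 106  90] [ 19  55 115]
(330, 190) [135 123 100] [ 20  66 135]
(331, 194) [175 171 147] [ 26  41 175]
(331, 197) [185 180 157] [ 25  39 185]
```

View pics/sh0_scene.png

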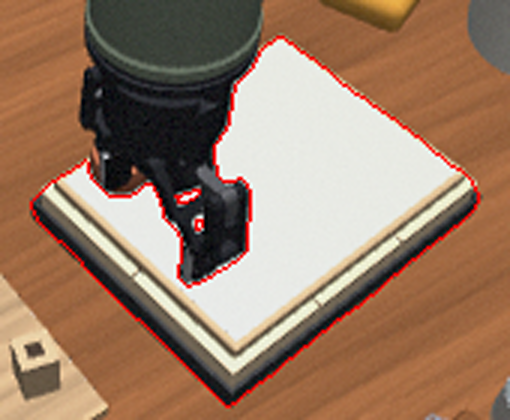

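```bash
python3 - <<'E'
from h import *
D=pickle.load(open("d0.pkl","rb"))
for c in ("side","scene"):
    g=D[c][0];f=g["frame"];hsv=cv2.cvtColor(f,cv2.COLOR_RGB2HSV)
    m=((hsv[:,:,1]<30)&(hsv[:,:,2]>150)&(D[c][1]["shelf"][0]["pixels"]|1>0)).astype(np.uint8)
    # rectified top-down 1 px=0.5mm, x0=.35,y0=0
    w=np.float32([[.35,0],[.75,0],[.75,.45],[.35,.45]])
    uv=proj(np.c_[w,[.059]*4],g).astype(np.float32)
    H=cv2.getPerspectiveTransform(uv,np.float32((w-[.35,0])*2000))
    t=cv2.warpPerspective(f,H,(800,900));cv2.imwrite(f"pics/rect_{c}.png",cv2.resize(t[:,:,::-1],None,fx=.65,fy=.65))
    mw=cv2.warpPerspective(m*255,H,(800,900))>127
    n,l,st,_=cv2.connectedComponentsWithStats(mw.astype(np.uint8));i=1+np.argmax(st[1:,4])
    p=np.argwhere(l==i)[:,::-1].astype(np.float32)/2000+[.35,0]
    r=cv2.minAreaRect(p.astype(np.float32)*1000);print(c,r)
E
```

```text
side ((524.67822265625, 210.8724365234375), (227.74136352539062, 287.948974609375), 6.301609039306641)
scene ((522.7315063476562, 208.63978576660156), (228.551025390625, 288.6808776855469), 6.288851261138916)
```

View pics/rect_side.png

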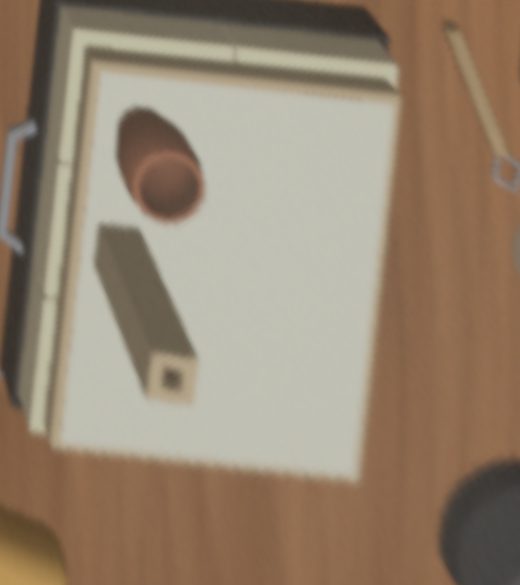

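View pics/rect_scene.png

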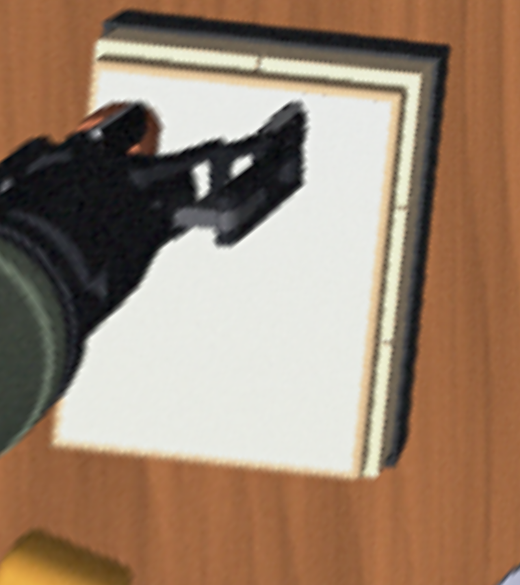

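```bash
python3 - <<'E'
from h import *
print(tips_ahead)
D=pickle.load(open("d0.pkl","rb"));obs=[]
for c in ("side","scene"):
    g=D[c][0];f=g["frame"];hsv=cv2.cvtColor(f,cv2.COLOR_RGB2HSV)
    k=cv2.dilate(D[c][1]["cones"][0]["pixels"].astype(np.uint8),np.ones((5,5)))
    m=((hsv[:,:,0]<12)&(hsv[:,:,1]>110)).astype(np.uint8)&k
    n,l,st,_=cv2.connectedComponentsWithStats(m);i=1+np.argmax(st[1:,4]);m=(l==i).astype(np.uint8)
    h=cv2.convexHull(np.argwhere(m)[:,::-1].astype(np.int32));mm=np.zeros((400,640),np.uint8);cv2.fillConvexPoly(mm,h,1)
    obs.append((mm.astype(np.float32),g))
for o in (obs,obs[:1],obs[1:]): 
    r=fit(M["strip"],.016,o,(.437,-.093,0));print(r)
    if len(o)==2:
        for c,(mm,g) in zip(("side","scene"),o):
            b=g["frame"][:,:,::-1].copy();a=sil(M["strip"],r[0],.016,g);cs,_=cv2.findContours((a>.5).astype(np.uint8),0,1);cv2.drawContours(b,cs,-1,(255,0,0),1)
            x,y=(np.argwhere(mm).mean(0)[::-1]).astype(int)
            cv2.imwrite(f"pics/c0_{c}.png",cv2.resize(b[y-40:y+40,x-50:x+50],None,fx=6,fy=6))
E
```

```text
0.025
(array([ 0.43860824, -0.08650291, -0.1805807 ]), np.float64(0.2586550712585449))
(array([ 0.44124958, -0.08287566, -0.24246323]), np.float64(0.3726035952568054))
(array([ 0.43805897, -0.08615746, -0.18993342]), np.float64(0.12584269046783447))
```

move_arm(
  motion=[
    [[-15,-60,-10],[0,0,-0.1]],
    [[-29,-120,-30],[0,0,-0.18]],
    [[-43,-180,-50],[0,0,-0.22]],
    [[-58,-239,-70],[0,0,-0.22]],
    [[-58,-239,-100],[0,0,-0.22]],
    [[-58,-239,-140],[0,0,-0.22]],
    [[-58,-239,-175],[0,0,-0.22]],
    [[-58,-239,-184],[0,0,-0.22]],
    [[-58,-239,-184],[0,0,-0.22]],
  ],
  jaw=80,
  grip_force=40,
)

```text
clock: 2.28
position: [0.5671, -0.2391, 0.0726]
tool_rot: [-3.141, 0.0, 1.351]
force: [0.2, 0.2, 0.4]
grip_width: 0.0799
```

move_arm(
  motion=[
    [[0,0,0],[0,0,0]],
    [[0,0,0],[0,0,0]],
    [[0,0,0],[0,0,0]],
    [[0,0,0],[0,0,0]],
    [[0,0,0],[0,0,0]],
  ],
  jaw=20,
)

```text
clock: 2.9
position: [0.5673, -0.2391, 0.0732]
tool_rot: [3.141, 0.0, 1.351]
force: [-1.6, 0.6, 7.2]
grip_width: 0.0315
```

```bash
python3 - <<'E'
from h import *
print(observe()["grip_width"],observe()["clock"])
g=grab_frame("wrist");cv2.imwrite("pics/w1.png",g["frame"][:,:,::-1])
E
```

```text
0.03149648418990114 2.9
```

View pics/w1.png

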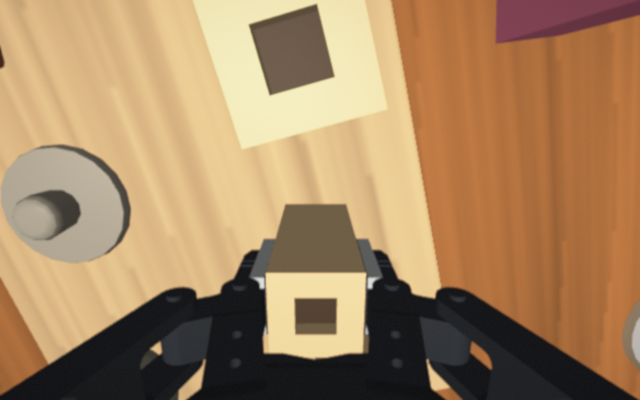

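View pics/c0_side.png

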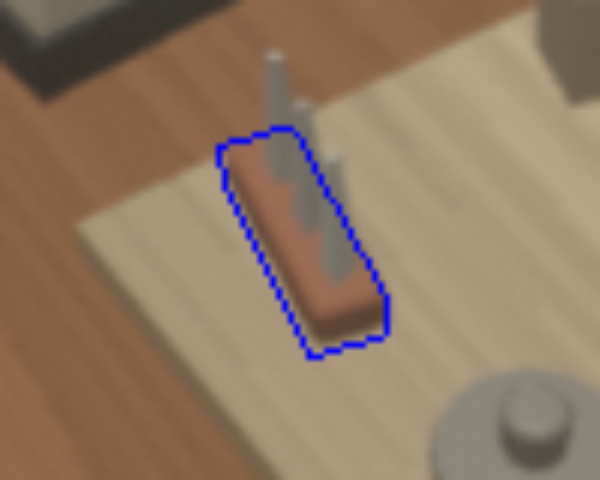

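move_arm(
  motion=[
    [[0,0,40],[0,0,0]],
    [[0,0,90],[0,0,0]],
    [[0,5,120],[0,0,0]],
    [[3,50,125],[0,0,0.04]],
    [[7,108,125],[0,0,0.08]],
    [[10,166,125],[0,0,0.12]],
    [[14,224,125],[0,0,0.16]],
    [[17,282,125],[0,0,0.2]],
    [[21,340,125],[0,0,0.24]],
    [[24,398,125],[0,0,0.28]],
    [[28,456,125],[0,0,0.31]],
    [[31,514,125],[0,0,0.33]],
  ],
)

```text
clock: 4.45
position: [0.5979, 0.2768, 0.1977]
tool_rot: [3.141, -0.0, 1.681]
force: [0.3, 0.0, -1.7]
grip_width: 0.0314
```

move_arm(
  motion=[
    [[3,40,-10],[0,0,0]],
    [[4,66,-30],[0,0,0]],
    [[4,66,-60],[0,0,0]],
    [[4,66,-74],[0,0,0]],
    [[4,66,-77],[0,0,0]],
    [[4,66,-77],[0,0,0]],
  ],
)

```text
clock: 5.2
position: [0.6025, 0.3408, 0.1212]
tool_rot: [3.141, -0.0, 1.68]
force: [0.4, -0.8, -1.8]
grip_width: 0.0317
```

move_arm(
  motion=[
    [[0,0,-3],[0,0,0]],
    [[0,0,-5],[0,0,0]],
    [[0,0,-5],[0,0,0]],
  ],
)

```text
clock: 5.58
position: [0.6023, 0.3411, 0.1162]
tool_rot: [3.141, -0.0, 1.681]
force: [-1.7, -1.7, 7.3]
grip_width: 0.0319
```

```bash
python3 - <<'E'
from h import *
g=grab_frame("side");cv2.imwrite("pics/s2.png",cv2.resize(g["frame"][60:240,180:420,::-1],None,fx=3,fy=3))
E
```

```text
(no output)
```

View pics/s2.png

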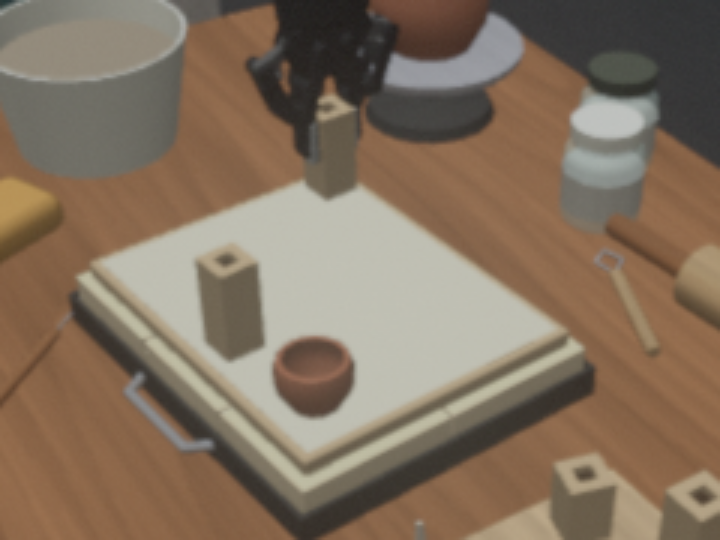

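move_arm(
  motion=[
    [[0,0,0],[0,0,0]],
    [[0,0,0],[0,0,0]],
    [[0,0,0],[0,0,0]],
    [[0,0,30],[0,0,0]],
    [[0,0,80],[0,0,0]],
    [[0,-20,100],[0,0,0]],
    [[-3,-80,100],[0,0,0]],
    [[-6,-140,100],[0,0,-0.04]],
    [[-9,-200,100],[0,0,-0.08]],
    [[-12,-260,100],[0,0,-0.12]],
    [[-15,-320,100],[0,0,-0.16]],
    [[-18,-380,100],[0,0,-0.2]],
  ],
  jaw=75,
)

```text
clock: 7.12
position: [0.5832, -0.0416, 0.2151]
tool_rot: [-3.141, 0.0, 1.479]
force: [1.4, 0.2, 0.1]
grip_width: 0.075
```

```bash
python3 - <<'E'
from h import *
s=observe();print(s["position"],s["tool_rot"],s["clock"])
g=grab_frame("side");cv2.imwrite("pics/s3.png",cv2.resize(g["frame"][60:240,180:420,::-1],None,fx=3,fy=3))
E
```

```text
[ 0.58321442 -0.04158541  0.21513741] [-3.14136442e+00  2.21837530e-04  1.47892713e+00] 7.125
```

View pics/s3.png

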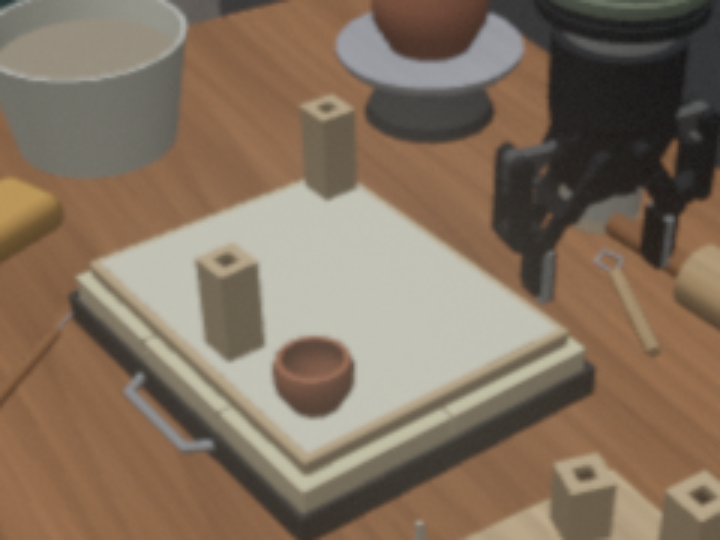

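move_arm(
  motion=[
    [[-3,-60,0],[0,0,-0.01]],
    [[-6,-120,0],[0,0,-0.015]],
    [[-9,-180,-5],[0,0,-0.015]],
    [[-11,-235,-15],[0,0,-0.015]],
    [[-12,-268,-40],[0,0,-0.015]],
    [[-12,-273,-80],[0,0,-0.015]],
    [[-12,-273,-120],[0,0,-0.015]],
    [[-12,-273,-139],[0,0,-0.015]],
    [[-12,-273,-143],[0,0,-0.015]],
    [[-12,-273,-143],[0,0,-0.015]],
  ],
)

```text
clock: 8.43
position: [0.5725, -0.3122, 0.0733]
tool_rot: [3.14, 0.0, 1.466]
force: [-0.1, 0.4, -0.4]
grip_width: 0.0747
```

move_arm(
  motion=[
    [[0,0,0],[0,0,0]],
    [[0,0,0],[0,0,0]],
    [[0,0,0],[0,0,0]],
    [[0,0,0],[0,0,0]],
  ],
  jaw=20,
)

```text
clock: 8.93
position: [0.5723, -0.3122, 0.0731]
tool_rot: [3.141, 0.0, 1.466]
force: [-2.2, 1.3, 7.3]
grip_width: 0.0318
```

move_arm(
  motion=[
    [[0,0,40],[0,0,0]],
    [[0,0,90],[0,0,0]],
    [[0,5,122],[0,0,0]],
    [[8,55,125],[0,0,0.04]],
    [[16,113,125],[0,0,0.08]],
    [[24,171,125],[0,0,0.12]],
    [[32,229,125],[0,0,0.16]],
    [[40,287,125],[0,0,0.2]],
    [[48,345,120],[0,0,0.215]],
    [[55,395,110],[0,0,0.215]],
    [[56,411,80],[0,0,0.215]],
    [[56,411,60],[0,0,0.215]],
  ],
)

```text
clock: 10.42
position: [0.6275, 0.1004, 0.1311]
tool_rot: [-3.141, -0.0, 1.683]
force: [-0.2, -0.6, -1.7]
grip_width: 0.0318
```

move_arm(
  motion=[
    [[0,0,-10],[0,0,0]],
    [[0,0,-15],[0,0,0]],
    [[0,0,-17],[0,0,0]],
    [[0,0,-17],[0,0,0]],
  ],
)

```text
clock: 10.92
position: [0.6284, 0.0984, 0.1161]
tool_rot: [3.14, 0.0, 1.68]
force: [-0.3, 0.3, -1.3]
grip_width: 0.0317
```

```bash
python3 - <<'E'
from h import *
s=observe();print(s["position"],s["tool_rot"],s["clock"])
g=grab_frame("side");cv2.imwrite("pics/s4.png",cv2.resize(g["frame"][60:240,180:420,::-1],None,fx=3,fy=3))
E
```

```text
[0.62842769 0.09838989 0.11614582] [3.14047561e+00 6.65384309e-05 1.67989869e+00] 10.925
```

View pics/s4.png

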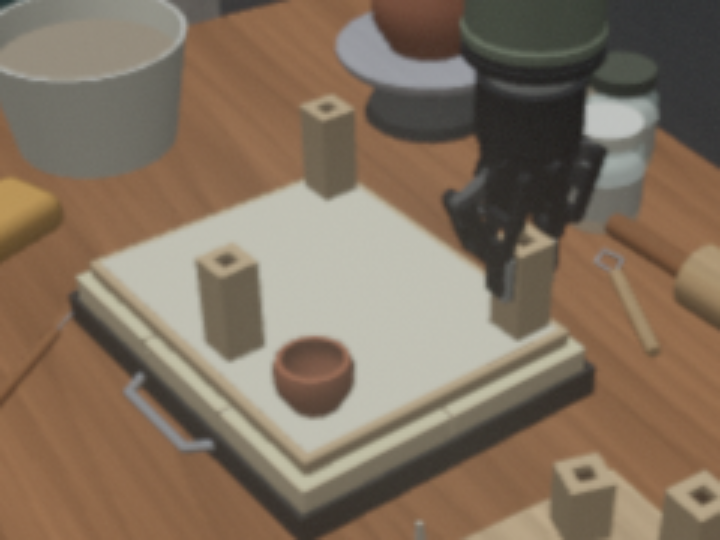

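move_arm(
  motion=[
    [[0,0,-1],[0,0,0]],
    [[0,0,-2],[0,0,0]],
    [[0,0,-2],[0,0,0]],
  ],
)

```text
clock: 11.35
position: [0.6285, 0.0985, 0.116]
tool_rot: [3.14, 0.0, 1.68]
force: [-12.8, -4.0, 36.2]
grip_width: 0.0316
```

move_arm(
  motion=[
    [[0,0,0],[0,0,0]],
    [[0,0,0],[0,0,0]],
    [[0,0,0],[0,0,0]],
    [[0,0,30],[0,0,0]],
    [[0,0,80],[0,0,0]],
    [[0,-10,110],[0,0,0]],
    [[-20,-70,130],[0,0,0]],
    [[-40,-130,150],[0,0,0]],
    [[-60,-190,150],[0,0,0]],
    [[-80,-240,150],[0,0,-0.1]],
    [[-100,-290,150],[0,0,-0.2]],
    [[-100,-290,150],[0,0,-0.2]],
  ],
  jaw=85,
)

```text
clock: 12.85
position: [0.5262, -0.1951, 0.2635]
tool_rot: [-3.141, 0.002, 1.473]
force: [0.2, 1.2, -0.0]
grip_width: 0.085
```

```bash
python3 - <<'E'
from h import *
s=observe();print(s["position"],s["tool_rot"],s["clock"],np.round(s["qpos"],2))
g=wristT(grab_frame("wrist"),s);cv2.imwrite("pics/w5.png",g["frame"][:,:,::-1])
D={"wrist":(g,{l:outline_of(l,"wrist") for l in["jar","lid","cones"]})}
for c in("side","scene"):
    g=grab_frame(c);D[c]=(g,{l:outline_of(l,c) for l in["jar","lid","cones","shelf","post_a","post_front","pinch_pot"]})
    cv2.imwrite(f"pics/{c}5.png",g["frame"][:,:,::-1])
pickle.dump(D,open("d5.pkl","wb"))
for c in D:
  for l in("jar","lid","cones","post_a","post_front","pinch_pot"):
    for e in D[c][1].get(l,[]): print(c,l,round(e["score"],2),np.round(e["pixel"]),e["pixels"].sum(),np.round(ray(e["pixel"],D[c][0],.03),3)[:2])
E
```

```text
[ 0.52623131 -0.1951024   0.26347122] [-3.14134903e+00  1.53015095e-03  1.47339299e+00] 12.85 [ 0.21  0.41  0.05  1.77 -0.02  0.96  0.17]
wrist jar 0.69 [247. 279.] 3241 [ 0.437 -0.315]
wrist lid 0.91 [130. 177.] 2454 [ 0.334 -0.187]
wrist lid 0.79 [246. 173.] 2648 [ 0.453 -0.194]
wrist cones 0.88 [210.  61.] 2956 [ 0.436 -0.084]
side jar 0.82 [400. 348.] 1561 [ 0.444 -0.309]
side lid 0.98 [364. 304.] 812 [ 0.447 -0.206]
side lid 0.98 [301. 336.] 889 [ 0.32  -0.205]
side lid 0.42 [258. 161.] 740 [0.478 0.272]
side cones 0.71 [324. 262.] 650 [ 0.438 -0.086]
side post_a 0.86 [355. 157.] 698 [0.684 0.163]
side post_a 0.75 [288. 110.] 559 [0.652 0.442]
side post_front 0.62 [260. 162.] 740 [0.481 0.266]
side pinch_pot 0.95 [286. 187.] 608 [0.487 0.149]
scene jar 0.95 [200. 243.] 639 [ 0.436 -0.314]
scene lid 0.88 [246. 228.] 328 [ 0.461 -0.198]
scene lid 0.57 [228. 193.] 342 [ 0.333 -0.19 ]
scene cones 0.86 [283. 202.] 327 [ 0.446 -0.079]
scene post_a 0.9 [448. 156.] 443 [0.571 0.403]
scene post_a 0.76 [383. 205.] 462 [0.601 0.137]
scene post_front 0.97 [364. 142.] 389 [0.388 0.236]
scene pinch_pot 0.66 [338. 163.] 330 [0.415 0.122]
```

View pics/w5.png

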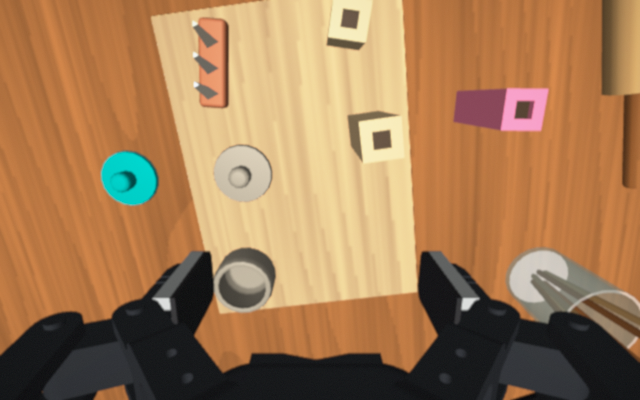

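View pics/side5.png

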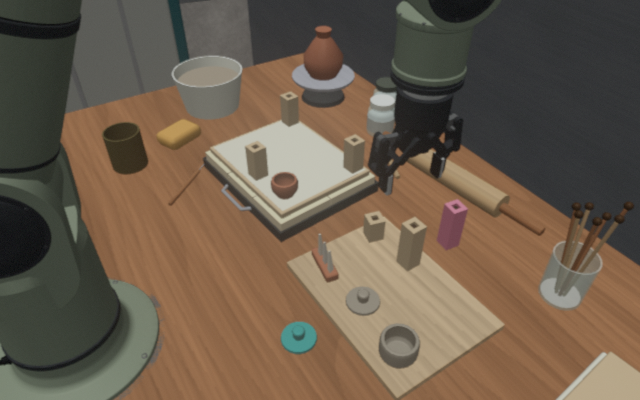

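View pics/scene5.png

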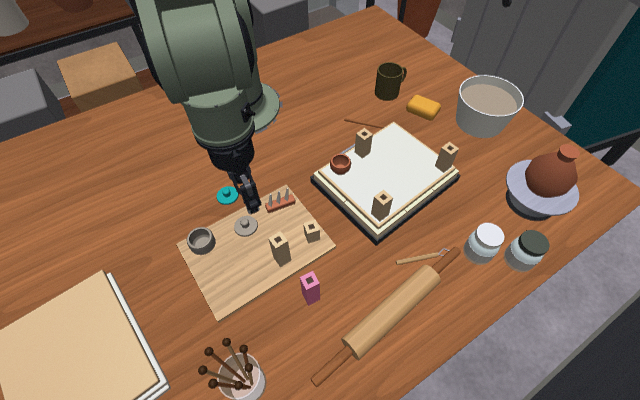

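```bash
cat > fit5.py <<'E'
from h import *
import sys
D=pickle.load(open(sys.argv[1],"rb"))
def nearest(l,xy,cam,z):
    g,o=D[cam];return min(o[l],key=lambda e:np.hypot(*(ray(e["pixel"],g,z)[:2]-xy)))["pixels"].astype(np.float32)
W=.016;S=.059
jobs=[("jar","jar","jar",W,(.438,-.31),.04,0),("lid","lid","lid",W,(.452,-.196),.03,0),("pL","post_a","post",S,(.602,.341),.1,1),("pR","post_a","post",S,(.6285,.0985),.1,1),
("front","post_front","post",S,(.4385,.187),.1,1),("pot","pinch_pot","pot",S,(.46,.11),.08,0)]
for n,l,m,z,xy,zz,yw in jobs:
    out=[]
    for c in D:
        if D[c][1].get(l):
            a,b=fit(M[m],z,[(nearest(l,xy,c,zz),D[c][0])],(*xy,.1 if yw else 0),yw);out.append((c,np.round(a,4).tolist(),round(b,3)))
    print(n,out)
mv=[]
for c in D:
    g=D[c][0];f=g["frame"];hsv=cv2.cvtColor(f,cv2.COLOR_RGB2HSV)
    if not D[c][1]["cones"]: continue
    k=cv2.dilate(D[c][1]["cones"][0]["pixels"].astype(np.uint8),np.ones((5,5)))
    m=((hsv[:,:,0]<10)&(hsv[:,:,1]>110)).astype(np.uint8)&k
    if c!="wrist": 
        i=np.argwhere(k>0); 
    n,l,st,_=cv2.connectedComponentsWithStats(m);i=1+np.argmax(st[1:,4]);m=(l==i).astype(np.uint8)
    h=cv2.convexHull(np.argwhere(m)[:,::-1].astype(np.int32));mm=np.zeros((400,640),np.uint8);cv2.fillConvexPoly(mm,h,1)
    r=fit(M["strip"],W,[(mm.astype(np.float32),g)],(.44,-.085,-.2));print("strip",c,np.round(r[0],4),r[1])
for c in ("side","scene"):
    g=D[c][0];f=g["frame"];hsv=cv2.cvtColor(f,cv2.COLOR_RGB2HSV)
    m=((hsv[:,:,1]<30)&(hsv[:,:,2]>150)).astype(np.uint8)
    w=np.float32([[.35,0],[.75,0],[.75,.45],[.35,.45]]);uv=proj(np.c_[w,[.059]*4],g).astype(np.float32)
    H=cv2.getPerspectiveTransform(uv,np.float32((w-[.35,0])*2000))
    mw=cv2.warpPerspective(m*255,H,(800,900))>127
    n,l,st,_=cv2.connectedComponentsWithStats(mw.astype(np.uint8));i=1+np.argmax(st[1:,4])
    p=np.argwhere(l==i)[:,::-1].astype(np.float32)/2000+[.35,0]
    print("shelf",c,cv2.minAreaRect(p.astype(np.float32)*1000))
E
python3 fit5.py d5.pkl
```

```text
jar [('wrist', [0.4373, -0.3078, 0.0], np.float64(0.025)), ('side', [0.4408, -0.3088, 0.0], np.float64(0.038)), ('scene', [0.4388, -0.3086, 0.0], np.float64(0.039))]
lid [('wrist', [0.4488, -0.1946, 0.0], np.float64(0.058)), ('side', [0.4522, -0.1958, 0.0], np.float64(0.06)), ('scene', [0.4506, -0.1951, 0.0], np.float64(0.225))]
pL [('side', [0.6066, 0.3431, 0.0888], np.float64(0.049)), ('scene', [0.6035, 0.3416, 0.1003], np.float64(0.05))]
pR [('side', [0.6325, 0.0995, 0.0995], np.float64(0.04)), ('scene', [0.6297, 0.0984, 0.146], np.float64(0.046))]
front [('side', [0.4395, 0.1876, 0.1662], np.float64(0.046)), ('scene', [0.4375, 0.1867, 0.1932], np.float64(0.067))]
pot [('side', [0.4597, 0.1017, 0.0], np.float64(0.174)), ('scene', [0.4536, 0.0994, 0.0], np.float64(0.248))]
strip wrist [ 0.4547 -0.0901  0.0151] 0.8336136341094971
strip side [ 0.4713 -0.0385 -0.5543] 0.9978858232498169
strip scene [ 0.4384 -0.087  -0.1629] 0.17841029167175293
shelf side ((524.6815185546875, 210.78060913085938), (227.54019165039062, 288.0857849121094), 6.20344877243042)
shelf scene ((522.70849609375, 208.57786560058594), (228.57456970214844, 288.5268859863281), 6.2710771560668945)
```

move_arm(
  motion=[
    [[-15,-20,-10],[0,0,0.18]],
    [[-30,-40,-20],[0,0,0.36]],
    [[-45,-60,-30],[0,0,0.54]],
    [[-60,-80,-40],[0,0,0.72]],
    [[-75,-100,-50],[0,0,0.9]],
    [[-89,-113,-60],[0,0,1.08]],
    [[-89,-113,-70],[0,0,1.26]],
    [[-89,-113,-80],[0,0,1.44]],
    [[-89,-113,-90],[0,0,1.62]],
    [[-89,-113,-100],[0,0,1.668]],
    [[-89,-113,-110],[0,0,1.668]],
    [[-89,-113,-110],[0,0,1.668]],
  ],
)

```text
clock: 15.35
position: [0.4388, -0.3038, 0.1526]
tool_rot: [3.141, -0.001, -3.137]
force: [1.1, 0.4, 0.4]
grip_width: 0.0849
```

```bash
python3 - <<'E'
from h import *
s=observe();print(s["position"],s["tool_rot"],s["clock"],np.round(s["qpos"],2))
g=wristT(grab_frame("wrist"),s);cv2.imwrite("pics/w6.png",g["frame"][:,:,::-1])
for l in ("jar","lid"):
    for e in outline_of(l,"wrist"):
        p=ray(e["pixel"],g,.04)[:2]
        print(l,e["score"],fit(M[l],.016,[(e["pixels"].astype(np.float32),g)],(*p,0),0))
E
```

```text
[ 0.43876418 -0.30379786  0.15262101] [ 3.14107178e+00 -9.82680404e-04 -3.13686211e+00] 15.35 [ 0.72  0.53 -0.31  1.92  0.24  0.72  1.85]
jar 0.67 (array([ 0.43717036, -0.30840854,  0.        ]), np.float64(0.022544264793395996))
lid 0.84 (array([ 0.44856339, -0.19507294,  0.        ]), np.float64(0.05478405952453613))
lid 0.65 (array([ 0.32012744, -0.19897302,  0.        ]), np.float64(0.08504253625869751))
```

View pics/w6.png

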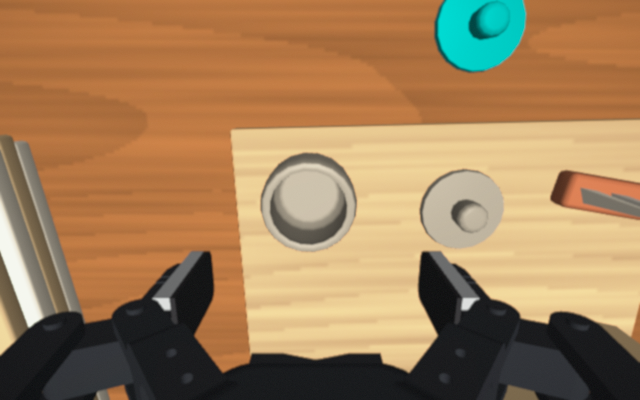

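move_arm(
  motion=[
    [[0,0,0],[0,0,0]],
    [[0,0,0],[0,0,0]],
  ],
)

```text
clock: 15.75
position: [0.4391, -0.3041, 0.1535]
tool_rot: [-3.141, 0.0, -3.135]
force: [0.1, 0.1, 0.3]
grip_width: 0.0854
```

move_arm(
  motion=[
    [[-2,-4,-30],[0,0,0]],
    [[-2,-4,-60],[0,0,0]],
    [[-2,-4,-85],[0,0,0]],
    [[-2,-4,-100],[0,0,0]],
    [[-2,-4,-108],[0,0,0]],
    [[-2,-4,-108],[0,0,0]],
    [[-2,-4,-108],[0,0,0]],
  ],
)

```text
clock: 16.62
position: [0.4373, -0.3083, 0.046]
tool_rot: [-3.141, 0.001, -3.135]
force: [-0.1, -0.5, 0.2]
grip_width: 0.0851
```

move_arm(
  motion=[
    [[0,0,0],[0,0,0]],
    [[0,0,0],[0,0,0]],
    [[0,0,0],[0,0,0]],
    [[0,0,0],[0,0,0]],
  ],
  jaw=55,
  grip_force=30,
)

```text
clock: 17.12
position: [0.4372, -0.3083, 0.0462]
tool_rot: [-3.141, 0.001, -3.135]
force: [-3.7, 1.9, 13.5]
grip_width: 0.063
```

```bash
python3 - <<'E'
from h import *
g=grab_frame("side");cv2.imwrite("pics/s7.png",cv2.resize(g["frame"][200:400,270:530,::-1],None,fx=3,fy=3))
E
```

```text
(no output)
```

View pics/s7.png

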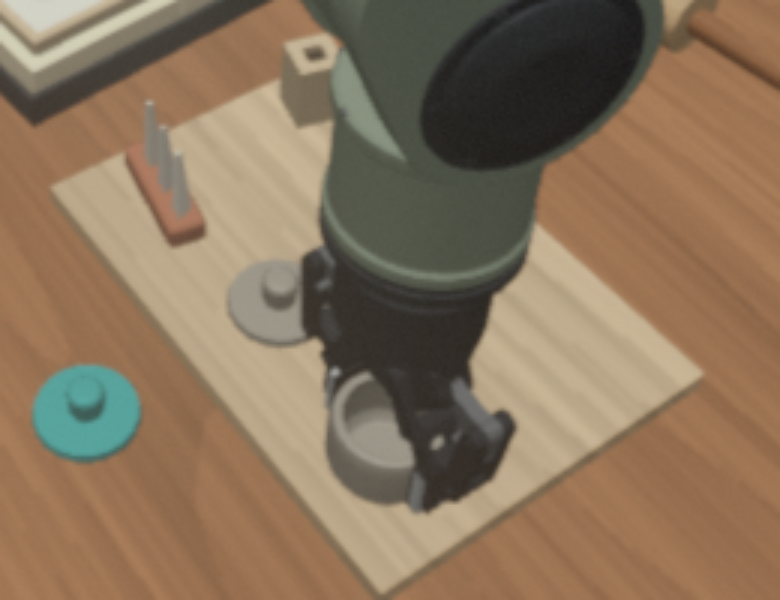

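move_arm(
  motion=[
    [[0,0,30],[0,0,0]],
    [[0,0,75],[0,0,0]],
    [[3,10,110],[0,0,0]],
    [[12,50,125],[0,0,0.02]],
    [[24,95,125],[0,0,0.03]],
    [[36,140,125],[0,0,0.04]],
    [[48,185,125],[0,0,0.05]],
    [[60,235,125],[0,0,0.06]],
    [[72,285,125],[0,0,0.07]],
    [[84,335,125],[0,0,0.08]],
    [[95,385,125],[0,0,0.09]],
    [[95,430,125],[0,0,0.1]],
  ],
)

```text
clock: 18.68
position: [0.5323, 0.1239, 0.1705]
tool_rot: [3.141, 0.001, -3.034]
force: [0.5, 0.0, -0.6]
grip_width: 0.0629
```

move_arm(
  motion=[
    [[0,0,0],[0,0,0]],
  ],
)

```text
clock: 18.8
position: [0.5315, 0.1258, 0.1705]
tool_rot: [3.14, 0.0, -3.029]
force: [1.1, -0.4, -2.0]
grip_width: 0.0625
```

move_arm(
  motion=[
    [[-4,40,0],[0,0,0]],
    [[-8,75,-5],[0,0,0]],
    [[-10,82,-25],[0,0,0]],
    [[-10,82,-50],[0,0,0]],
    [[-10,82,-66],[0,0,0]],
    [[-10,82,-74],[0,0,0]],
    [[-10,82,-77],[0,0,0]],
    [[-10,82,-77],[0,0,0]],
  ],
)

```text
clock: 19.8
position: [0.5222, 0.2039, 0.0937]
tool_rot: [3.141, 0.0, -3.035]
force: [1.0, -0.1, -1.2]
grip_width: 0.0624
```

move_arm(
  motion=[
    [[0,0,-1],[0,0,0]],
    [[0,0,-2],[0,0,0]],
    [[0,0,-2],[0,0,0]],
  ],
)

```text
clock: 20.18
position: [0.522, 0.204, 0.0914]
tool_rot: [-3.142, 0.0, -3.034]
force: [0.6, 0.2, -1.3]
grip_width: 0.0624
```

move_arm(
  motion=[
    [[0,2,-0.5],[0,0,0]],
    [[0,4,-1],[0,0,0]],
    [[0,4,-2],[0,0,0]],
    [[0,4,-2],[0,0,0]],
  ],
)

```text
clock: 20.68
position: [0.522, 0.2083, 0.0894]
tool_rot: [3.141, 0.0, -3.034]
force: [-1.0, 1.7, 0.5]
grip_width: 0.0622
```

move_arm(
  motion=[
    [[0,0,-0.5],[0,0,0]],
    [[0,0,-0.5],[0,0,0]],
  ],
)

```text
clock: 20.92
position: [0.522, 0.2083, 0.0893]
tool_rot: [3.141, 0.0, -3.034]
force: [-4.2, 1.0, 11.9]
grip_width: 0.0627
```

move_arm(
  motion=[
    [[0,0,0],[0,0,0]],
    [[0,0,0],[0,0,0]],
    [[0,0,0],[0,0,0]],
    [[0,0,0],[0,0,0]],
  ],
  jaw=84,
)

```text
clock: 21.42
position: [0.522, 0.2079, 0.0887]
tool_rot: [-3.142, -0.0, -3.034]
force: [-0.0, -0.2, -0.4]
grip_width: 0.0838
```

```bash
python3 - <<'E'
from h import *
g=grab_frame("side");cv2.imwrite("pics/s8.png",cv2.resize(g["frame"][60:240,180:420,::-1],None,fx=3,fy=3))
g=grab_frame("scene");cv2.imwrite("pics/sc8.png",cv2.resize(g["frame"][90:250,300:480,::-1],None,fx=3,fy=3))
E
```

```text
(no output)
```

View pics/s8.png

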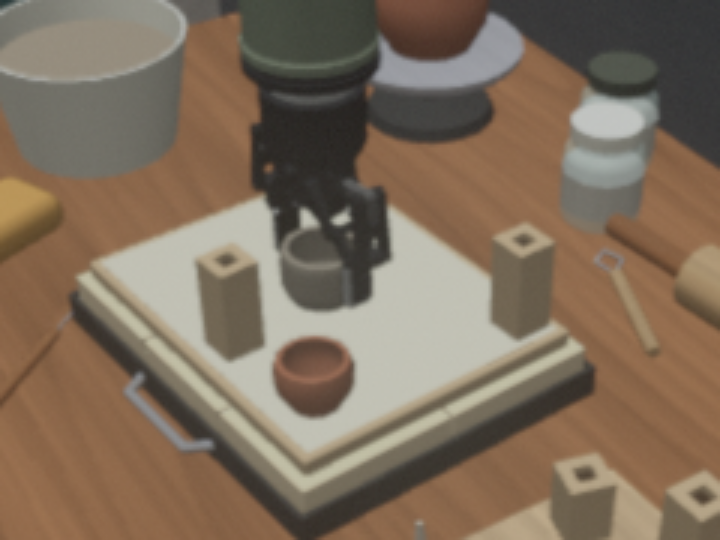

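View pics/sc8.png

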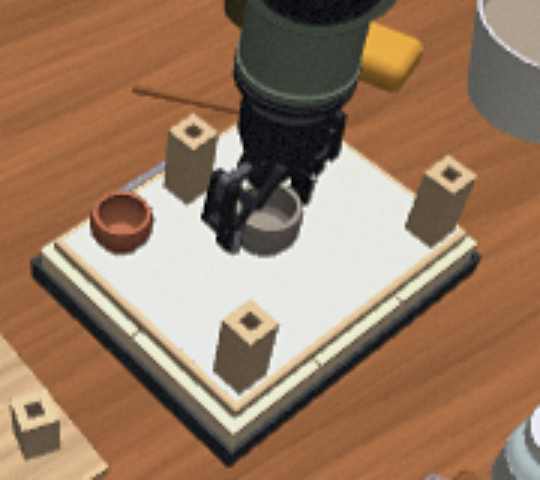

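move_arm(
  motion=[
    [[0,0,30],[0,0,0]],
    [[0,0,70],[0,0,0]],
    [[0,0,120],[0,0,0]],
    [[0,-10,150],[0,0,-0.1]],
    [[0,-60,150],[0,0,-0.28]],
    [[-10,-105,150],[0,0,-0.46]],
    [[-20,-150,150],[0,0,-0.64]],
    [[-30,-195,150],[0,0,-0.82]],
    [[-40,-240,150],[0,0,-1.0]],
    [[-50,-285,150],[0,0,-1.18]],
    [[-60,-330,150],[0,0,-1.36]],
    [[-65,-370,150],[0,0,-1.54]],
  ],
  jaw=60,
)

```text
clock: 23.02
position: [0.4564, -0.1636, 0.239]
tool_rot: [3.141, 0.0, 1.702]
force: [-0.2, 1.2, -0.4]
grip_width: 0.0601
```

move_arm(
  motion=[
    [[-3,-15,0],[0,0,-0.1]],
    [[-8,-33,0],[0,0,-0.14]],
    [[-8,-33,0],[0,0,-0.14]],
    [[-8,-33,0],[0,0,-0.14]],
  ],
)

```text
clock: 23.52
position: [0.4492, -0.1945, 0.2388]
tool_rot: [3.142, -0.0, 1.571]
force: [-0.3, -0.3, 0.2]
grip_width: 0.0601
```

```bash
python3 - <<'E'
from h import *
s=observe();print(s["position"],s["tool_rot"],s["clock"],np.round(s["qpos"],2))
g=wristT(grab_frame("wrist"),s);cv2.imwrite("pics/w9.png",g["frame"][:,:,::-1])
D={"wrist":(g,{l:outline_of(l,"wrist") for l in["lid","cones"]})}
for c in("side","scene"):
    g=grab_frame(c);D[c]=(g,{l:outline_of(l,c) for l in["jar","lid","cones"]})
    cv2.imwrite(f"pics/{c}9.png",g["frame"][:,:,::-1])
pickle.dump(D,open("d9.pkl","wb"))
for c in D:
  for l in("lid","cones","jar"):
    for e in D[c][1].get(l,[]):
        z=.059 if l=="jar" else .016
        p=ray(e["pixel"],D[c][0],z+.02)[:2]
        if l!="cones": print(c,l,round(e["score"],2),fit(M[l],z,[(e["pixels"].astype(np.float32),D[c][0])],(*p,0),0))
        else: print(c,l,round(e["score"],2),p)
E
```

```text
[ 0.44915803 -0.19446899  0.2387776 ] [ 3.14153875e+00 -2.87615390e-04  1.57078154e+00] 23.525 [ 0.24  0.33  0.06  1.97 -0.03  0.84  0.31]
wrist lid 0.76 (array([ 0.32778486, -0.18937706,  0.        ]), np.float64(0.1410573124885559))
wrist lid 0.67 (array([ 0.44885452, -0.19521013,  0.        ]), np.float64(0.06204575300216675))
wrist cones 0.83 [ 0.43751191 -0.0862539 ]
side lid 0.79 (array([ 0.45256561, -0.19485925,  0.        ]), np.float64(0.04267185926437378))
side lid 0.72 (array([ 0.31764039, -0.20072867,  0.        ]), np.float64(0.12213969230651855))
side cones 0.73 [ 0.43682664 -0.091147  ]
side jar 0.59 (array([0.5263316, 0.2102002, 0.       ]), np.float64(0.05098879337310791))
side jar 0.36 (array([ 0.57765619, -0.16593695,  0.        ]), np.float64(0.3744760751724243))
scene lid 0.74 (array([ 0.33414184, -0.19463173,  0.        ]), np.float64(0.2216663956642151))
scene cones 0.62 [ 0.44894979 -0.07991099]
scene cones 0.28 [ 0.57121837 -0.06931643]
scene jar 0.7 (array([0.52321473, 0.20906627, 0.        ]), np.float64(0.10568523406982422))
scene jar 0.31 (array([ 0.58953052, -0.07162994,  0.        ]), np.float64(0.5968695878982544))
```

View pics/w9.png

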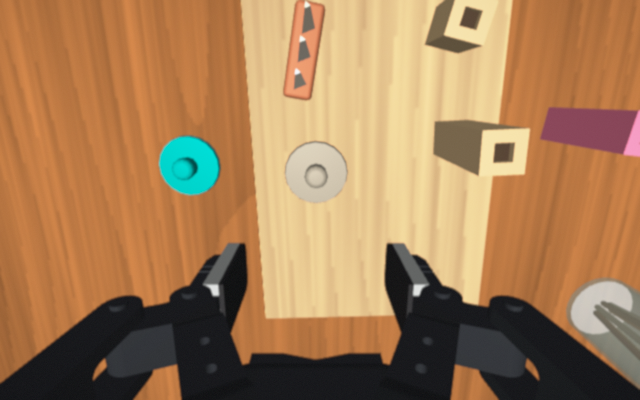

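move_arm(
  motion=[
    [[0,-0.5,-50],[0,0,0]],
    [[0,-0.5,-100],[0,0,0]],
    [[0,-0.5,-145],[0,0,0]],
    [[0,-0.5,-170],[0,0,0]],
    [[0,-0.5,-180],[0,0,0]],
    [[0,-0.5,-183],[0,0,0]],
    [[0,-0.5,-183],[0,0,0]],
    [[0,-0.5,-183],[0,0,0]],
  ],
  jaw=42,
  grip_force=25,
)

```text
clock: 25.08
position: [0.4495, -0.1957, 0.0566]
tool_rot: [3.14, 0.0, 1.569]
force: [-0.0, -0.6, -0.1]
grip_width: 0.0421
```

```bash
python3 - <<'E'
from h import *
g=grab_frame("wrist");a=g["frame"][:,:,::-1]
h=grab_frame("side");b=cv2.resize(h["frame"][200:360,260:500,::-1],(600,400))
cv2.imwrite("pics/w10.png",np.vstack([cv2.resize(a,(480,300)),cv2.resize(b,(480,300))]))
E
```

```text
(no output)
```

View pics/w10.png

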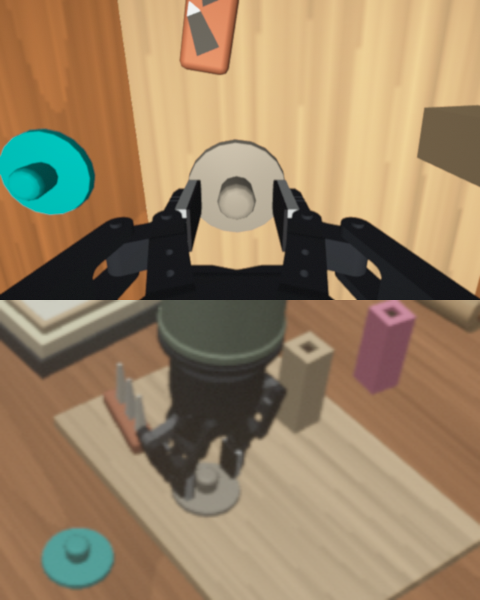

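move_arm(
  motion=[
    [[0,0,0],[0,0,0]],
    [[0,0,0],[0,0,0]],
    [[0,0,0],[0,0,0]],
    [[0,0,0],[0,0,0]],
  ],
  jaw=10,
)

```text
clock: 25.68
position: [0.4492, -0.1956, 0.0562]
tool_rot: [3.141, 0.0, 1.569]
force: [-0.4, 1.4, 8.0]
grip_width: 0.0198
```

move_arm(
  motion=[
    [[0,0,5],[0,0,0]],
    [[0,0,15],[0,0,0]],
    [[0,0,15],[0,0,0]],
  ],
)

```text
clock: 26.05
position: [0.4494, -0.1957, 0.0717]
tool_rot: [3.14, 0.0, 1.569]
force: [-0.2, -0.0, -0.8]
grip_width: 0.0196
```

```bash
python3 - <<'E'
from h import *
s=observe();print(s["position"],s["tool_rot"])
g=wristT(grab_frame("wrist"),s);a=g["frame"][:,:,::-1]
h=grab_frame("side");b=cv2.resize(h["frame"][200:360,260:500,::-1],(600,400))
cv2.imwrite("pics/w11.png",np.vstack([cv2.resize(a,(480,300)),cv2.resize(b,(480,300))]))
for z in (.03,.031,.032): print([fit(M["lid"],z,[(e["pixels"].astype(np.float32),g)],(.449,-.195,0),0) for e in outline_of("lid","wrist")[:1]])
E
```

```text
[ 0.44943    -0.19570264  0.07168993] [3.14026866e+00 4.42909920e-04 1.56869979e+00]
[(array([ 0.449, -0.195,  0.   ]), np.float64(1.0))]
[(array([ 0.449, -0.195,  0.   ]), np.float64(1.0))]
[(array([ 0.449, -0.195,  0.   ]), np.float64(1.0))]
```

View pics/w11.png

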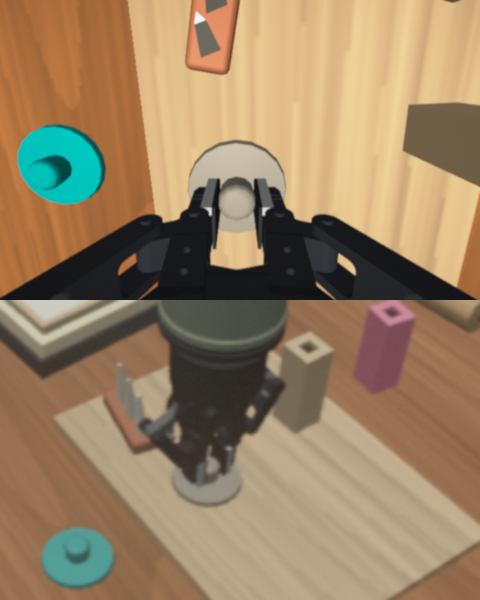

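move_arm(
  motion=[
    [[0,0,40],[0,0,0]],
    [[0,0,90],[0,0,0]],
    [[5,20,130],[0,0,0]],
    [[14,70,140],[0,0,0]],
    [[22,120,140],[0,0,0]],
    [[30,170,140],[0,0,0]],
    [[39,220,140],[0,0,0]],
    [[48,270,140],[0,0,0]],
    [[57,320,140],[0,0,0]],
    [[65,365,140],[0,0,0]],
    [[71,395,130],[0,0,0]],
    [[73,404,110],[0,0,0]],
  ],
)

```text
clock: 27.8
position: [0.5221, 0.2105, 0.1803]
tool_rot: [3.141, -0.001, 1.571]
force: [-0.1, -0.1, -0.7]
grip_width: 0.0195
```

move_arm(
  motion=[
    [[0,0,-15],[0,0,0]],
    [[0,0,-20],[0,0,0]],
    [[0,0,-20],[0,0,0]],
    [[0,0,-20],[0,0,0]],
  ],
)

```text
clock: 28.3
position: [0.5223, 0.208, 0.1614]
tool_rot: [3.141, -0.0, 1.568]
force: [0.4, 0.1, -0.3]
grip_width: 0.0198
```

```bash
python3 - <<'E'
from h import *
s=observe();print(s["position"],s["tool_rot"],s["clock"])
g=grab_frame("side");a=cv2.resize(g["frame"][80:230,200:400,::-1],(540,400))
g=grab_frame("scene");b=cv2.resize(g["frame"][90:210,320:480,::-1],(540,400))
cv2.imwrite("pics/l12.png",np.vstack([a,b])[:,:][:800])
cv2.imwrite("pics/l12.png",cv2.resize(np.hstack([a,b]),(800,296)))
E
```

```text
[0.52232476 0.2080323  0.16136543] [ 3.14087443e+00 -2.60115619e-04  1.56796663e+00] 28.3
```

View pics/l12.png

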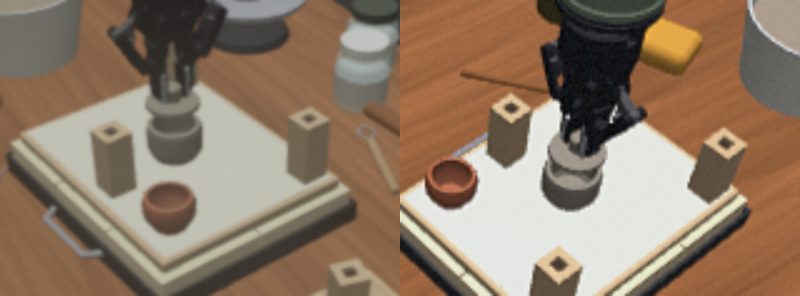

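move_arm(
  motion=[
    [[0,0,-6],[0,0,0]],
    [[0,0,-12],[0,0,0]],
    [[0,0,-17],[0,0,0]],
    [[0,0,-21],[0,0,0]],
    [[0,0,-23],[0,0,0]],
    [[0,0,-23],[0,0,0]],
  ],
)

```text
clock: 29.15
position: [0.5219, 0.2085, 0.1377]
tool_rot: [-3.141, 0.0, 1.569]
force: [0.7, 0.8, -0.7]
grip_width: 0.0198
```

move_arm(
  motion=[
    [[0,0,-0.5],[0,0,0]],
    [[0,0,-1],[0,0,0]],
    [[0,0,-1],[0,0,0]],
  ],
)

```text
clock: 29.52
position: [0.5221, 0.2085, 0.1372]
tool_rot: [3.141, -0.0, 1.569]
force: [-1.8, -1.3, 5.0]
grip_width: 0.0199
```

move_arm(
  motion=[
    [[0,0,0],[0,0,0]],
    [[0,0,0],[0,0,0]],
    [[0,0,0],[0,0,0]],
    [[0,0,15],[0,0,0]],
    [[0,0,45],[0,0,0]],
    [[0,0,90],[0,0,0]],
    [[-10,-40,105],[0,0,0]],
    [[-20,-90,105],[0,0,0]],
    [[-30,-140,105],[0,0,0]],
    [[-40,-190,105],[0,0,-0.05]],
    [[-50,-235,105],[0,0,-0.1]],
    [[-65,-280,90],[0,0,-0.15]],
  ],
  jaw=42,
)

```text
clock: 31.02
position: [0.4573, -0.073, 0.2283]
tool_rot: [3.138, -0.001, 1.417]
force: [0.2, -0.8, -0.4]
grip_width: 0.0419
```

move_arm(
  motion=[
    [[-10,-15,-10],[0,0,0]],
    [[-16,-24,-20],[0,0,0]],
    [[-16,-24,-20],[0,0,0]],
  ],
  jaw=60,
)

```text
clock: 31.4
position: [0.4408, -0.0955, 0.2068]
tool_rot: [-3.141, -0.0, 1.419]
force: [0.2, -0.1, 0.2]
grip_width: 0.0598
```

```bash
python3 - <<'E'
from h import *
s=observe();print(s["position"],s["tool_rot"],s["clock"],np.round(s["qpos"],2))
g=wristT(grab_frame("wrist"),s);cv2.imwrite("pics/w13.png",g["frame"][:,:,::-1])
o=outline_of("cones","wrist");pickle.dump((g,o),open("d13.pkl","wb"))
for e in o: print(e["score"],e["pixel"],ray(e["pixel"],g,.034))
for c in("side","scene"):
    q=grab_frame(c)
    f=q["frame"][80:230,200:400,::-1] if c=="side" else q["frame"][90:210,320:480,::-1]
    cv2.imwrite(f"pics/{c}13.png",cv2.resize(f,None,fx=3.5,fy=3.5))
E
```

```text
[ 0.44082572 -0.09549475  0.20677938] [-3.14116481e+00 -9.55459671e-05  1.41851143e+00] 31.4 [ 0.01  0.32  0.09  2.09 -0.04  0.73 -0.03]
0.56 [310.0, 170.1] [ 0.43703351 -0.08519303  0.034     ]
```

View pics/w13.png

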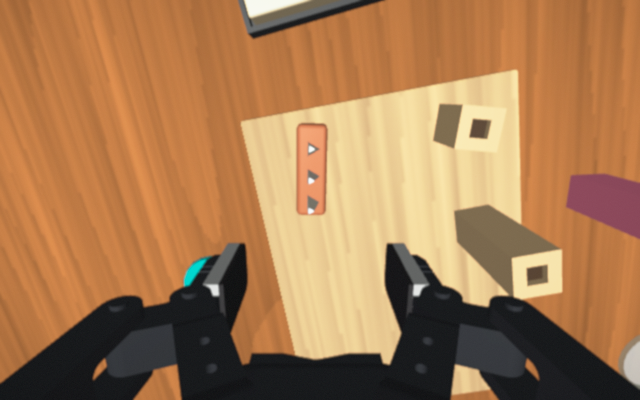

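View pics/side13.png

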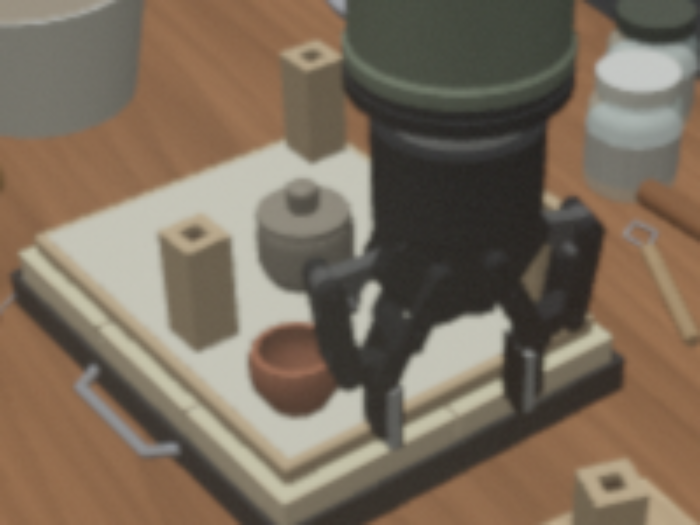

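View pics/scene13.png

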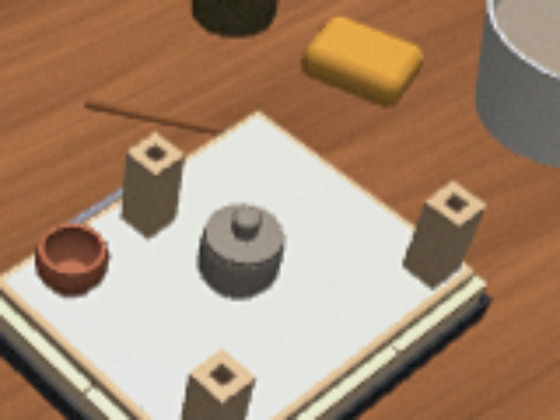

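```bash
python3 - <<'E'
from h import *
g,o=pickle.load(open("d13.pkl","rb"));f=g["frame"]
hsv=cv2.cvtColor(f,cv2.COLOR_RGB2HSV)
for p in [(303,140),(303,200),(270,140),(240,100)]: print(p,f[p[1],p[0]],hsv[p[1],p[0]])
m=np.zeros((400,640),np.uint8);sub=(f[:,:,0].astype(int)-f[:,:,2]>85)&(hsv[:,:,0]<11);m[115:222,285:340]=sub[115:222,285:340]
cs,_=cv2.findContours(m,0,2);c=max(cs,key=cv2.contourArea);h=cv2.convexHull(c);print(cv2.boundingRect(h),cv2.contourArea(h))
mm=np.zeros((400,640),np.uint8);cv2.fillConvexPoly(mm,h,1)
print(fit(M["strip"],.016,[(mm.astype(np.float32),g)],(.437,-.085,-.15)))
for p in [(299,124),(326,124),(326,214),(297,214)]: print(ray(p,g,.034))
E
```

```text
(303, 140) [243 166 118] [ 12 131 243]
(303, 200) [238 152 106] [ 10 141 238]
(270, 140) [237 207 151] [ 20  93 237]
(240, 100) [186 119  66] [ 13 165 186]
(298, 124, 29, 90) 2388.5
(array([ 0.43859352, -0.08625704, -0.17902751]), np.float64(0.1286267638206482))
[ 0.4340857 -0.0457151  0.034    ]
[ 0.45603248 -0.04906831  0.034     ]
[ 0.44487236 -0.12630906  0.034     ]
[ 0.41955259 -0.12244237  0.034     ]
```

move_arm(
  motion=[
    [[-2,9,-10],[0,0,-0.018]],
    [[-2,9.5,-50],[0,0,-0.018]],
    [[-2,9.5,-95],[0,0,-0.018]],
    [[-2,9.5,-130],[0,0,-0.018]],
    [[-2,9.5,-150],[0,0,-0.018]],
    [[-2,9.5,-160],[0,0,-0.018]],
    [[-2,9.5,-163],[0,0,-0.018]],
    [[-2,9.5,-163],[0,0,-0.018]],
  ],
  jaw=50,
  grip_force=30,
)

```text
clock: 32.6
position: [0.4392, -0.0859, 0.0442]
tool_rot: [3.141, -0.0, 1.401]
force: [-0.2, -0.1, 0.2]
grip_width: 0.0502
```

```bash
python3 - <<'E'
from h import *
g=grab_frame("wrist");a=cv2.resize(g["frame"][:,:,::-1],(480,300))
h=grab_frame("side");b=cv2.resize(h["frame"][200:360,260:500,::-1],(480,300))
cv2.imwrite("pics/w14.png",np.vstack([a,b]))
E
```

```text
(no output)
```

View pics/w14.png

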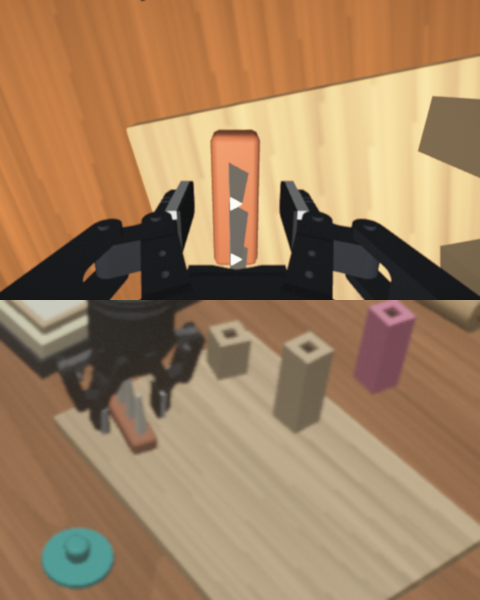

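move_arm(
  motion=[
    [[0,0,0],[0,0,0]],
    [[0,0,0],[0,0,0]],
    [[0,0,0],[0,0,0]],
    [[0,0,0],[0,0,0]],
  ],
  jaw=16,
)

```text
clock: 33.2
position: [0.4392, -0.0861, 0.0443]
tool_rot: [3.141, -0.0, 1.401]
force: [-2.0, 1.1, 9.3]
grip_width: 0.0255
```

move_arm(
  motion=[
    [[0,0,5],[0,0,0]],
    [[0,0,20],[0,0,0]],
    [[0,0,20],[0,0,0]],
  ],
)

```text
clock: 33.58
position: [0.4396, -0.0861, 0.0651]
tool_rot: [3.14, -0.0, 1.401]
force: [-0.6, -0.4, -0.8]
grip_width: 0.025
```

```bash
python3 - <<'E'
from h import *
s=observe();print(s["position"])
g=grab_frame("wrist");a=cv2.resize(g["frame"][:,:,::-1],(480,300))
h=grab_frame("side");b=cv2.resize(h["frame"][200:360,260:500,::-1],(480,300))
cv2.imwrite("pics/w15.png",np.vstack([a,b]))
E
```

```text
[ 0.43962605 -0.08610875  0.06507497]
```

View pics/w15.png

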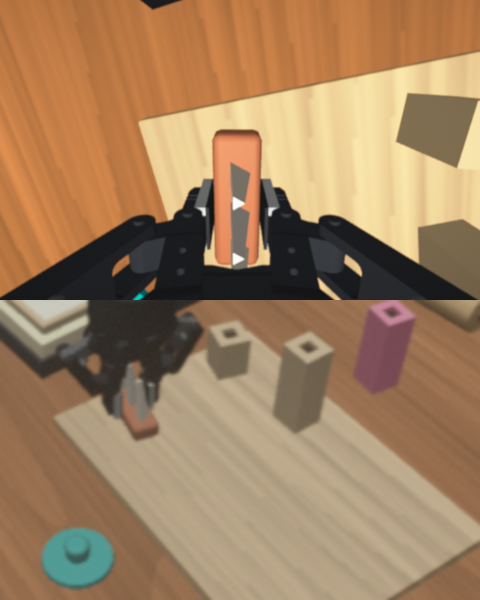

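move_arm(
  motion=[
    [[0,0,40],[0,0,0]],
    [[0,0,90],[0,0,0]],
    [[0,0,130],[0,0,0]],
    [[0,20,140],[0,0,0.02]],
    [[-2,70,140],[0,0,0.06]],
    [[-4,120,140],[0,0,0.1]],
    [[-6,170,140],[0,0,0.14]],
    [[-8,220,140],[0,0,0.18]],
    [[-11,270,140],[0,0,0.22]],
    [[-14,320,140],[0,0,0.26]],
    [[-17,360,140],[0,0,0.28]],
    [[-17,369,130],[0,0,0.28]],
  ],
)

```text
clock: 35.17
position: [0.4214, 0.2856, 0.1936]
tool_rot: [3.141, -0.001, 1.684]
force: [1.2, -1.0, -0.6]
grip_width: 0.0251
```

move_arm(
  motion=[
    [[0,0,-10],[0,0,0]],
    [[0,0,-40],[0,0,0]],
    [[0,0,-70],[0,0,0]],
    [[0,0,-90],[0,0,0]],
    [[0,0,-98],[0,0,0]],
    [[0,0,-98],[0,0,0]],
  ],
)

```text
clock: 35.92
position: [0.4221, 0.2821, 0.0956]
tool_rot: [-3.141, 0.001, 1.68]
force: [0.7, 0.3, -0.4]
grip_width: 0.0253
```

```bash
python3 - <<'E'
from h import *
s=observe();print(s["position"],s["tool_rot"],s["clock"],s["force"])
g=grab_frame("side");a=cv2.resize(g["frame"][80:230,200:400,::-1],(540,400))
g=grab_frame("scene");b=cv2.resize(g["frame"][90:210,320:480,::-1],(540,400))
cv2.imwrite("pics/l16.png",cv2.resize(np.hstack([a,b]),(800,296)))
E
```

```text
[0.42206966 0.2821235  0.09558602] [-3.14095620e+00  6.59699272e-04  1.67969684e+00] 35.925 [ 0.67557962  0.28377498 -0.41186535]
```

View pics/l16.png

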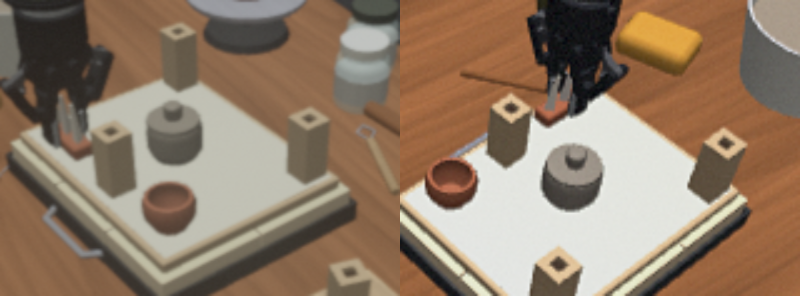

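move_arm(
  motion=[
    [[0,0,-3],[0,0,0]],
    [[0,0,-6],[0,0,0]],
    [[0,0,-7.5],[0,0,0]],
    [[0,0,-8],[0,0,0]],
    [[0,0,-8],[0,0,0]],
  ],
)

```text
clock: 36.65
position: [0.422, 0.283, 0.0878]
tool_rot: [-3.142, 0.0, 1.681]
force: [-0.2, -0.8, -0.5]
grip_width: 0.025
```

move_arm(
  motion=[
    [[0,0,-0.5],[0,0,0]],
    [[0,0,-1],[0,0,0]],
    [[0,0,-1],[0,0,0]],
  ],
)

```text
clock: 37.02
position: [0.422, 0.283, 0.0873]
tool_rot: [3.141, -0.0, 1.681]
force: [-3.4, -2.1, 13.4]
grip_width: 0.025
```

Contact. Release, rise, and move clear so the cameras can check.

move_arm(
  motion=[
    [[0,0,0],[0,0,0]],
    [[0,0,0],[0,0,0]],
    [[0,0,0],[0,0,0]],
    [[0,0,0],[0,0,0]],
    [[0,0,20],[0,0,0]],
    [[0,0,60],[0,0,0]],
    [[0,0,110],[0,0,0]],
    [[0,0,150],[0,0,0]],
    [[10,-50,180],[0,0,0]],
    [[20,-110,200],[0,0,0]],
    [[30,-170,200],[0,0,0]],
    [[40,-230,200],[0,0,0]],
  ],
  jaw=48,
)

```text
clock: 38.52
position: [0.4621, 0.051, 0.2872]
tool_rot: [3.141, -0.0, 1.681]
force: [1.0, 0.6, -0.7]
grip_width: 0.0481
```

move_arm(
  motion=[
    [[10,-60,0],[0,0,0]],
    [[20,-120,0],[0,0,0]],
    [[30,-180,0],[0,0,0]],
    [[30,-240,0],[0,0,0]],
    [[30,-300,0],[0,0,0]],
    [[30,-300,0],[0,0,0]],
  ],
)

```text
clock: 39.28
position: [0.4907, -0.2516, 0.2865]
tool_rot: [-3.141, 0.001, 1.675]
force: [-0.3, 0.8, 0.1]
grip_width: 0.048
```

```bash
python3 - <<'E'
from h import *
s=observe();print(s["position"],s["clock"],s["force"])
D={}
for c in("side","scene"):
    g=grab_frame(c);D[c]=(g,{l:outline_of(l,c) for l in["jar","lid","cones","post_a","post_front","pinch_pot","post_tall","post_short"]})
    f=g["frame"][80:250,190:420,::-1] if c=="side" else g["frame"][90:250,300:480,::-1]
    cv2.imwrite(f"pics/{c}17.png",cv2.resize(f,None,fx=3.2,fy=3.2))
pickle.dump(D,open("d17.pkl","wb"))
sc=np.array([.5215,.2085]);th=.109
bias={"side":np.array([.004,.0015]),"scene":np.array([.001,.0005])}
for c in D:
  g,o=D[c]
  for l,m,z in [("post_a","post",.059),("post_front","post",.059),("pinch_pot","pot",.059),("jar","jar",.059),("lid","lid",.097),("post_tall","tall",.016),("post_short","short",.016)]:
    for e in o[l][:2]:
        p=ray(e["pixel"],g,z+.03)[:2]
        a,b=fit(M[m],z,[(e["pixels"].astype(np.float32),g)],(*p,.1),m in("post","tall","short"))
        w=a[:2]-bias[c];d=w-sc;q=[d[0]*np.cos(th)+d[1]*np.sin(th),-d[0]*np.sin(th)+d[1]*np.cos(th)]
        print(c,l,round(e["score"],2),"world",np.round(w,4),"shelf",np.round(q,4),"yaw",round(a[2]-th,2),"err",round(b,3))
  for e in o["cones"][:1]:
        w=ray(e["pixel"],g,.08)[:2]-bias[c];d=w-sc;print(c,"cones~",e["score"],np.round([d[0]*np.cos(th)+d[1]*np.sin(th),-d[0]*np.sin(th)+d[1]*np.cos(th)],3))
E
```

```text
[ 0.49073302 -0.25156047  0.2865211 ] 39.275 [-0.32172129  0.76351942  0.09642772]
side post_a 0.7 world [0.6019 0.341 ] shelf [0.0944 0.1229] yaw -0.11 err 0.054
side post_a 0.61 world [0.6284 0.0976] shelf [ 0.0942 -0.1218] yaw 0.13 err 0.046
side post_front 0.57 world [0.436  0.1873] shelf [-0.0873 -0.0118] yaw 0.05 err 0.051
side pinch_pot 0.85 world [0.4565 0.1012] shelf [-0.0763 -0.0996] yaw -0.01 err 0.19
side jar 0.68 world [0.5205 0.2055] shelf [-0.0014 -0.0029] yaw -0.01 err 0.44
side lid 0.91 world [0.5208 0.2071] shelf [-0.0009 -0.0013] yaw -0.01 err 0.072
side lid 0.65 world [ 0.2914 -0.2475] shelf [-0.2784 -0.4283] yaw -0.01 err 0.307
side post_tall 0.79 world [ 0.6808 -0.165 ] shelf [ 0.1178 -0.3886] yaw 0.03 err 0.057
side post_tall 0.76 world [ 0.5798 -0.1629] shelf [ 0.0175 -0.3756] yaw -0.16 err 0.044
side post_short 0.67 world [ 0.5674 -0.068 ] shelf [ 0.0155 -0.2798] yaw -0.46 err 0.07
scene post_a 0.95 world [0.6282 0.0971] shelf [ 0.094  -0.1223] yaw 0.01 err 0.052
scene post_a 0.73 world [0.6026 0.3399] shelf [0.0949 0.1218] yaw -0.03 err 0.052
scene post_front 0.78 world [0.4373 0.1869] shelf [-0.0861 -0.0123] yaw -0.02 err 0.056
scene jar 0.49 world [0.5245 0.2046] shelf [ 0.0025 -0.0042] yaw -0.01 err 0.599
scene jar 0.39 world [0.4291 0.2718] shelf [-0.0849  0.0729] yaw -0.01 err 0.424
scene lid 0.66 world [ 0.3921 -0.2042] shelf [-0.1735 -0.3962] yaw -0.01 err 0.429
scene lid 0.6 world [0.5226 0.2074] shelf [ 0.0009 -0.0013] yaw -0.01 err 0.067
scene post_tall 0.7 world [ 0.5799 -0.1629] shelf [ 0.0177 -0.3756] yaw -0.08 err 0.056
scene post_tall 0.62 world [ 0.7014 -0.1556] shelf [ 0.1392 -0.3815] yaw -0.26 err 0.059
scene post_short 0.74 world [ 0.5673 -0.0682] shelf [ 0.0155 -0.28  ] yaw -0.36 err 0.07
scene cones~ 0.5 [-0.078  0.088]
```

View pics/side17.png

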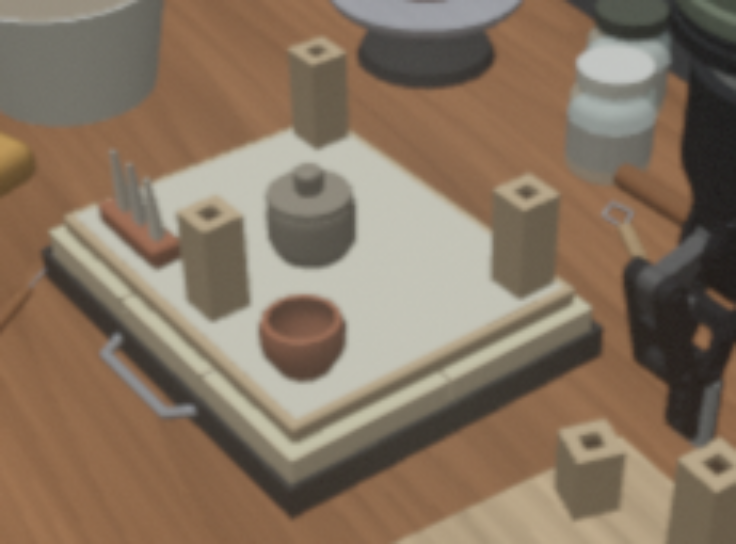

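View pics/scene17.png

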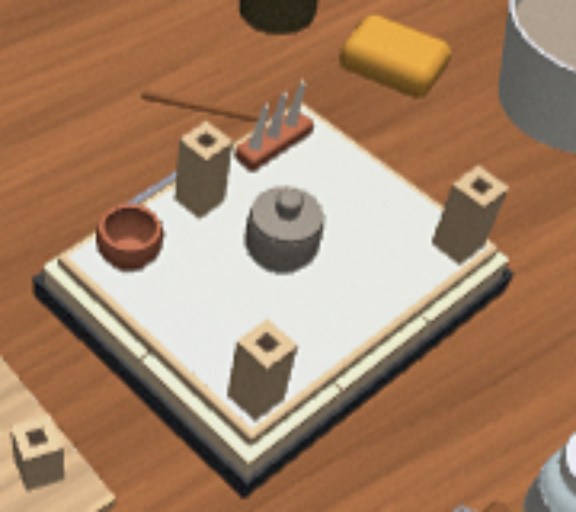

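```bash
python3 - <<'E'
from h import *
D=pickle.load(open("d17.pkl","rb"));g=D["scene"][0];f=g["frame"].astype(int)
m=np.zeros((400,640),np.uint8);b=(slice(120,145),slice(371,400))
m[b]=((f[:,:,0]-f[:,:,2]>25)&(f[:,:,0]<190)&(f[:,:,1]<.68*f[:,:,0]))[b]
cs,_=cv2.findContours(m,0,2);h=cv2.convexHull(max(cs,key=cv2.contourArea));mm=np.zeros((400,640),np.uint8);cv2.fillConvexPoly(mm,h,1)
a,e=fit(M["strip"],.059,[(mm.astype(np.float32),g)],(.422,.283,.109))
d=a[:2]-[.001,.0005]-[.5215,.2085];th=.109
print(np.round([d[0]*np.cos(th)+d[1]*np.sin(th),-d[0]*np.sin(th)+d[1]*np.cos(th),a[2]-th],3),e)
print(observe()["clock"],job_done())
E
```

```text
[-0.134  0.101  0.306] 0.45959240198135376
the job is handed in; nothing more can be done
40.175 None
```

```bash
python3 - <<'E'
from h import *
D=pickle.load(open("d17.pkl","rb"));th=.109;sc=np.array([.5215,.2085])
c,s=np.cos(th),np.sin(th)
for cam,b in(("scene",[.001,.0005]),("side",[.004,.0015])):
    g=D[cam][0];im=g["frame"][:,:,::-1].copy()
    w=sc+np.array([c*-.09-s*.085,s*-.09+c*.085])+b
    a=sil(M["strip"],(*w,th),.059,g);cs,_=cv2.findContours((a>.5).astype(np.uint8),0,1)
    x,y=np.argwhere(a>.5).mean(0)[::-1].astype(int);big=cv2.resize(im[y-35:y+35,x-45:x+45],None,fx=6,fy=6)
    cv2.polylines(big,[((k-[x-45,y-35])*6+3).astype(np.int32) for k in cs],True,(255,0,0),1)
    cv2.imwrite(f"pics/fin_{cam}.png",big)
cv2.imwrite("pics/fin.png",cv2.resize(np.hstack([cv2.imread("pics/fin_scene.png"),cv2.imread("pics/fin_side.png")]),(800,311)))
E
```

```text
(no output)
```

View pics/fin.png

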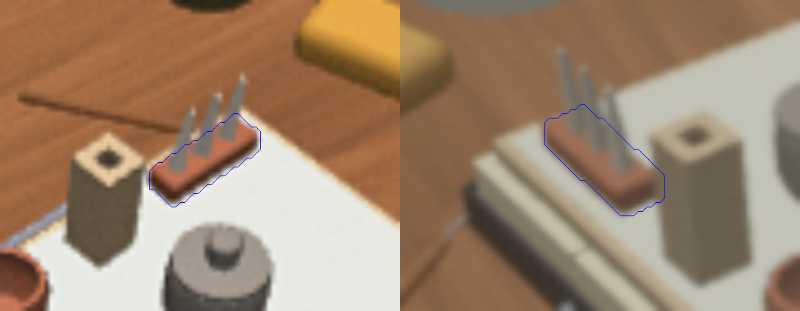

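The shelf is loaded and the job is handed in at about 40 s of the allowed 118 s. I placed the two 75 mm posts first, then the jar, its lid and the cone pack. Each time I lowered until the force showed contact before opening the jaws. Positions below are in the shelf frame, corrected for a small camera offset that I estimated from the placed posts.

| Item | Last check | Result |
|---|---|---|
| Back posts | Side and scene cameras | (0.094, 0.122) and (0.094, -0.122) m; inside both back corners |
| Lid | Side and scene cameras | Within about 2 mm of the shelf centre; it touched down at exactly the seated height and looks level |
| Jar | From the gripper position at release | At the shelf centre to within about 1 mm; the final camera fits were poor because the lid covers it |
| Cone pack | Gripper position, and the outline drawn on the last pictures | About (-0.09, 0.085) m, in line with the edge and clear of the front post |
| Front post, tall and short posts | Camera fits | Within about 3 mm of their first fits |
| Pinch pot | Camera fit (poor) and pictures | No visible movement; the arm kept clear of it |

**Disagreeing check:** my last automatic fit of the cone pack gave (-0.134, 0.101) m, turned 0.31 rad, with a large fitting error. It ran in the same script that handed in the job, so I had no chance to act on it. I put it down to a bad colour mask. Drawing the strip afterwards at the pose I had placed it in matched both saved pictures to within a few millimetres.

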